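Kit tray with loose bearing ball, held over the scan plate

ROBOT

A 7-joint arm with a two-finger parallel gripper is mounted at the origin on the work surface. World frame = base frame: x ahead of the robot, y to its left, z up, the work surface at z = 0. Lengths are in m, angles in degrees, forces in N, time in s.
With the tool pointing down it reaches from about 0.425 to 0.875 m from the base axis. Payload 4.7 kg.
Tool frame: the origin (TCP) lies midway between the tips of the shut fingers; the grasp point (between the pads) lies env.grip_point_offset behind it (env.grip_point_offset is the distance from the TCP to the grasp point, in m); x points along the fingers, y is the direction in which the jaws open and shut, and the axes are right-handed (so a half turn about x gives the same grasp; the last joint's range is limited). The gripper opens to 87 mm and grips with 3 to 60 N. Pads are 19 mm wide; open, the fingers measure 117 mm over their backs; the gripper's body (75 mm by 190 mm) begins 51 mm behind the grasp point.
Start: joints at [76.266, 18.392, -4.016, 83.108, 1.295, 78.541, -3.26], TCP at [0.163, -0.629, 0.223] pointing down, gripper open.
Joint ranges: [-163.93, 163.93], [-17.29, 119.83], [-79.2, 71.16], [3.27, 140.29], [-89.18, 269.18], [5.43, 117.66], [-154.24, 154.24]. Speed limits (degrees/s): [147.25, 147.25, 180, 180, 180, 180, 180].

INTERFACE

Orientations are given as [roll, pitch, yaw] about the fixed x, y, z axes, in that order (R = Rz(yaw) Ry(pitch) Rx(roll)).
In Python, from cell import readout, read_camera, camera_params, sign_off, spot_in, pinpoint, env gives the robot as it stands.
- The arm moves only by the shell command python3 -m pendant 'ROWS' [OPENING] [FORCE]. ROWS is a JSON object of lists of equal length, an entry for each row: "xyz": the shift along the world's x, y, z in m, a list of three; "turn": the turn about the world's z in rad. A call has 1 to 10 rows; each row shifts and turns the pose as measured when the row begins; what a row does not reach is not made up. A row lasts 1/8 s, in which the tool goes at most 62.5 mm and 10.7 degrees, less where a joint would pass 70% of its speed; a pose out of reach is approached as far as the arm can. A call is refused whole if a number of a shift passes 0.0625 or a number of a turn 0.188, either way. A call with a gripper value outside its range is refused whole. OPENING is the opening, from 0 (shut) to 1 (fully open), set as the call begins (- or left out, the last holds). The fingers move at their own pace and stop on an object; FORCE is the grip in N (left out, the last holds). Time passes only in rows, so rows that do not move let the fingers close. It gives the time, the measured TCP pose, the force and the opening at its end, in the units of the state.
- readout.get_obs(): the state, without advancing time (a new reading comes with each control period).
- read_camera(name): name is "scene" or "side" or "wrist"; returns the picture (400x640x3 uint8, red, green, blue); there is no depth.
- camera_params(name): a dict with "fx", "fy", "cx", "cy" (pixels), "k1" (the pictures are not rectified: a ray, as slopes to the right and down, at radius r is drawn at 1 + k1 r^2 times it, then the intrinsics apply), "rvec" (rotation vector, rad) and "tvec" (3), from world to camera coordinates, as OpenCV has them; the wrist camera has in their place "hand_eye" (4x4, takes a point from camera to tool coordinates, whose origin is the TCP and whose axes are the tool frame's). Camera axes: x right, y down, z forward; pixel columns grow to the right and rows downward; lengths in m; the calibration is good to about 2 mm. A picture is of the moment at which its call begins: read the wrist's pose just before it. camera_params takes no time and is no camera call.
- sign_off(): hands the job in, once; it reports no verdict.
Trained networks look in the newest picture that a camera, given by its name, has taken for a name from the list of things; names that differ only in an ending like _2 or _b are one class to them, and where a whole thing is asked for, a point or a joint stands for the part that bears it (a point fixed in the world has none). Each returns a list of dicts, best first, with "score" (0 to 1); they miss things now and then, are a little off and sometimes report something else, mostly with a low value. They report only what shows in the picture. A call takes as long as a camera call. They do not tell look-alikes from the thing itself.
- spot_in(camera, name): "at" ([x, y, z] in m, in the coordinates of the camera as it stood for that picture, good to about 4 mm: the middle of the surface that is visible of it).
- pinpoint(camera, name): "at" ([x, y, z] in m, in the coordinates of the camera as it stood for that picture, good to about 4 mm: a listed point, or the origin of a listed thing).
The state is a dict: "time_s": time; "qpos": joint angles; "joint_velocities": joint speeds; "effort": joint torques, N m; "tool_pos": TCP position; "tool_rot": TCP orientation; "force": force on the tool from outside, world axes, zero at the start; "wrist_torque": the same for the moment, N m; "grip_width": finger opening in m.
Only numpy, scipy, OpenCV 4.12 (cv2) and the standard library are available. Lean on these libraries where they do the work, as an engineer would, in place of code of your own. Each camera call takes 0.05 s, during which the arm holds its last target.

TASK

Tip all six steel rollers out of the small cup into the open bin of the kit tray and stand the emptied cup upright on the bench again. Then lift the tray by its handle board, carry it without letting the loose ball out of its shallow pocket, and finish holding it level and still, centred over the window of the scan plate with its underside about 10 cm above the glass - do not put it down or let go. Leave the other things on the bench where they are.

Things in the scene. Friction and masses are not known exactly. Their poses are not given: they have to be found in the camera images.
- tray: Loose kit tray with dark steel base, 170 mm (x) by 190 mm (y from -85 to 105), base 6 mm thick, 0.4 kg empty, 0.6 kg loaded. Origin: under the middle of its handle board, at the underside, z up. The upright handle board, 12 mm thick and 120 mm long, runs along x at y = 0 up to 96 mm height; gripped across y at its middle the tray balances. Open metal bin on the +y side, low black ball pocket on the -y side.
- tray_grip (a point): Middle of the handle board, 80 mm above the tray's underside (16 mm below the board's top edge), over the tray's origin; axes as the tray's.
- tray_bin (a point): Centre of the bin's inner floor, 55 mm to +y of the tray's origin and 9 mm above its underside; axes as the tray's. The bin is 124 mm (x) by 84 mm (y) inside, walls 3 mm, rim 43 mm above this point (52 mm above the underside); the handle board stands along its -y side.
- tray_pocket (a point): Centre of the ball pocket, 46 mm to -y of the tray's origin, 21 mm above its underside (where the ball's centre sits). The pocket is a flat round floor 50 mm across inside a rim 6 mm high and 4 mm thick.
- ball_center (a point): Centre of the loose steel bearing ball, 30 mm across, 110 g, in the pocket; it can roll about 10 mm off the pocket's centre and leaves over the rim if the tray is tipped far (beyond about 40 degrees) or jerked.
- cup: Loose round steel cup, 58 mm high, flared: outside 36 mm across at the foot, 62 at the rim, wall 3, floor 4, 140 g. Origin: centre of underside, z to the mouth. Two flat ears, 26 mm wide (x), 22 to 58 mm high up, on its +y and -y sides, outer faces parallel, 64 mm apart: grip across them, from above or leaning along x. Oiled: rollers slide out briskly once tipped 90 to 105 degrees; 120 empties it.
- cup_rim (a point): Centre of the cup's mouth, 58 mm above its underside; axes as the cup's.
- scanner_window (a point): Centre of the flat glass window on top of the scan plate: a low fixed grey box 140 x 140 mm, its glass 30 mm above the bench, window 96 mm square. z up.
- scanner: The scan plate's housing, 140 x 140 x 30 mm, fixed to the bench. Origin: centre of its underside.
- roller0: Plain steel roller (short cylinder), 13 mm across and 13 mm long, 13 g, one of six lying loose in the cup at the start. Origin: its centre; z along its axis.
- roller1: Plain steel roller (short cylinder), 13 mm across and 13 mm long, 13 g, one of six lying loose in the cup at the start. Origin: its centre; z along its axis.
- roller2: Plain steel roller (short cylinder), 13 mm across and 13 mm long, 13 g, one of six lying loose in the cup at the start. Origin: its centre; z along its axis.
- roller3: Plain steel roller (short cylinder), 13 mm across and 13 mm long, 13 g, one of six lying loose in the cup at the start. Origin: its centre; z along its axis.
- roller4: Plain steel roller (short cylinder), 13 mm across and 13 mm long, 13 g, one of six lying loose in the cup at the start. Origin: its centre; z along its axis.
- roller5: Plain steel roller (short cylinder), 13 mm across and 13 mm long, 13 g, one of six lying loose in the cup at the start. Origin: its centre; z along its axis.
- stop_box: Bystander: loose stop-button box, 75 x 70 mm, 86 mm high with its mushroom button. Origin: centre of its underside. Leave alone.
- grease_tin: Bystander: closed metal tin, 70 mm across, 75 mm high. Origin: centre of its underside. Leave alone.
- spanner: Bystander: open-ended spanner 170 mm long lying flat. Origin: underside of its middle. Leave alone.
Things that resemble listed ones, but are neither listed nor needed, are in the scene too. Leave any blue look-alike of the cup alone.

How it is judged (in metres and radians):
On the way, in this order (a step that is already met when the one before it is completed fails the run):
1. the cup is tipped over the tray's bin (angle between cup's own z axis and vertical above 0.9 rad and horizontal distance between cup_rim and tray_bin below 0.12 m and height (world z) of cup_rim above 0.05 m), for 0.05 s.
2. all six rollers lie in the bin (x of roller0 in the frame of tray_bin between -0.064 and 0.064 m and y of roller0 in the frame of tray_bin between -0.044 and 0.044 m and z of roller0 in the frame of tray_bin between -0.003 and 0.045 m and x of roller1 in the frame of tray_bin between -0.064 and 0.064 m and y of roller1 in the frame of tray_bin between -0.044 and 0.044 m and z of roller1 in the frame of tray_bin between -0.003 and 0.045 m and x of roller2 in the frame of tray_bin between -0.064 and 0.064 m and y of roller2 in the frame of tray_bin between -0.044 and 0.044 m and z of roller2 in the frame of tray_bin between -0.003 and 0.045 m and x of roller3 in the frame of tray_bin between -0.064 and 0.064 m and y of roller3 in the frame of tray_bin between -0.044 and 0.044 m and z of roller3 in the frame of tray_bin between -0.003 and 0.045 m and x of roller4 in the frame of tray_bin between -0.064 and 0.064 m and y of roller4 in the frame of tray_bin between -0.044 and 0.044 m and z of roller4 in the frame of tray_bin between -0.003 and 0.045 m and x of roller5 in the frame of tray_bin between -0.064 and 0.064 m and y of roller5 in the frame of tray_bin between -0.044 and 0.044 m and z of roller5 in the frame of tray_bin between -0.003 and 0.045 m), for 0.2 s.
3. the emptied cup stands upright on the bench, let go (angle between cup's own z axis and vertical below 0.1 rad and height (world z) of cup between -0.006 and 0.006 m and contact force between cup and the fingers below 0.05 N and contact force between cup and tray below 0.05 N and linear speed of cup below 0.02 m/s), for 0.2 s.
At the end, for the whole second after the job is handed in: Fingers hold the tray: centre within 40 mm of the window centre seen from above, underside 50 to 150 mm above the glass, level within 0.1 rad, under 20 mm/s, touching neither scan plate nor cup; ball in its pocket, six rollers in the bin, cup upright on the bench (all of step 2 and horizontal distance between tray and scanner_window below 0.04 m and height (world z) of tray between 0.08 and 0.18 m and angle between each of tray, cup's own z axis and vertical below 0.1 rad and linear speed of tray below 0.02 m/s and angular speed of tray below 0.1 rad/s and contact force between tray and the fingers above 2 N and contact force between tray and scanner below 0.05 N and contact force between tray and cup below 0.05 N and distance between ball_center and tray_pocket below 0.022 m and height (world z) of cup between -0.006 and 0.006 m); the arm keeps its last pose, push and grip.
It fails at once if the ball leaves its pocket (distance between ball_center and tray_pocket above 0.032 m).
It fails at once if the stop-button box is disturbed (over 30 mm) (distance of stop_box from where it was at the start of the episode above 0.03 m).
It fails at once if the grease tin is disturbed (over 30 mm) (distance of grease_tin from where it was at the start of the episode above 0.03 m).
It fails at once if the spanner is disturbed (over 30 mm) (distance of spanner from where it was at the start of the episode above 0.03 m).
It also fails if it takes over 64 s, if anything falls off the work surface, if the arm or the gripper's body presses on something with over 40 N, if the wrist force passes 120 N, or if a joint passes its speed limit or range.

## Working session

There is one attempt and no reset: what is moved stays moved. The work goes in short steps, Python scripts to look and compute and a shell command to move; the robot and the scene stay as the last step left them, time stands still between calls to the robot, and variables do not carry over. Pictures are saved under pics/ and viewed, and the job is handed in when it is done.

```bash
ls -la; mkdir -p pics
python3 - <<'E'
from cell import readout, read_camera, camera_params, env
import cv2
print(readout.get_obs()); print(env.grip_point_offset, [a for a in dir(env) if not a.startswith('_')])
for n in ["scene","side","wrist"]:
    print(n,camera_params(n))
    cv2.imwrite(f"pics/{n}0.png",read_camera(n)[:,:,::-1])
E
python3 -m pendant --help | head -40
```

```text
total 12
drwxr-xr-x  3 agent agent 4096 Dec  6 16:29 .
drwxr-xr-x 23 root  root  4096 Dec  6 16:29 ..
drwxr-xr-x  2 agent agent 4096 Dec  6 16:29 pics
{'time_s': 0.0, 'qpos': array([76.26476543, 18.43736157, -4.01722623, 83.17575088,  1.29481   ,
       78.54060343, -3.25961528]), 'joint_velocities': array([-0.09915764,  0.00752952,  0.05135553,  0.02103039, -0.14362136,
       -0.02732969,  0.03686115]), 'effort': array([ 2.31048034e-04, -4.91280770e+01, -4.03766111e-01, -3.12522948e+01,
       -6.40312722e-02,  4.39621008e-02,  1.65965721e-04]), 'tool_pos': array([ 0.16304915, -0.62863916,  0.22147355]), 'tool_rot': array([-87.30883548,  89.89140579, 107.23812247]), 'force': array([ 0.10972993, -0.36729528,  0.43991026]), 'wrist_torque': array([ 0.03680639,  0.02468664, -0.0053201 ]), 'grip_width': 0.08701214339035918}
0.0187 ['PlanningError', 'grip_point_offset']
scene {'fx': 492.96654716738254, 'fy': 492.96654716738254, 'cx': 319.41456612180207, 'cy': 193.74817831115465, 'k1': -0.04644069243094615, 'rvec': array([ 2.12699728,  1.65461217, -0.42343306]), 'tvec': array([-0.1811984 , -0.46753515,  1.86891699])}
side {'fx': 388.94478758345383, 'fy': 388.94478758345383, 'cx': 321.59031650804394, 'cy': 194.68925699485706, 'k1': -0.04322710108792079, 'rvec': array([ 2.24274881, -0.29486571,  0.16617207]), 'tvec': array([-0.56314671,  0.16818926,  0.83226884])}
wrist {'fx': 334.93904605042826, 'fy': 334.93904605042826, 'cx': 319.34821128761996, 'cy': 198.90637630266852, 'k1': -0.06904744637115166, 'hand_eye': array([[-9.31529669e-04, -2.79230624e-01,  9.60223615e-01,
        -1.61856086e-01],
       [ 9.99999370e-01,  3.40612400e-04,  1.06916606e-03,
         2.96704278e-04],
       [-6.25607975e-04,  9.60224006e-01,  2.79230131e-01,
        -7.63712894e-02],
       [ 0.00000000e+00,  0.00000000e+00,  0.00000000e+00,
         1.00000000e+00]])}invalid input: not JSON, or not a number
```

View pics/scene0.png

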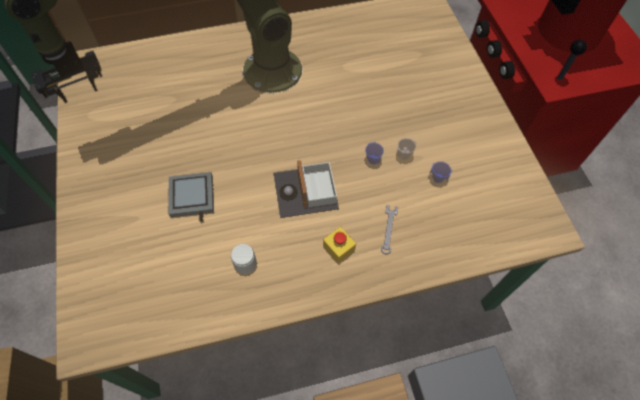

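View pics/side0.png

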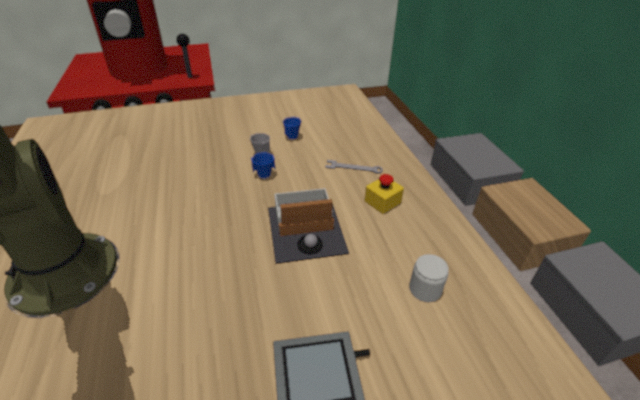

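View pics/wrist0.png

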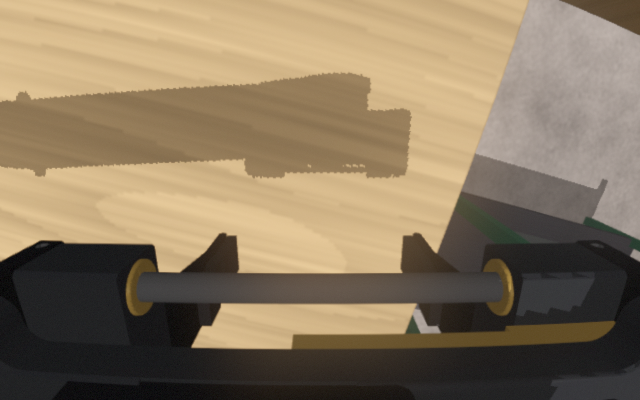

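```bash
cat > h.py <<'E'
import numpy as np, cv2
from scipy.spatial.transform import Rotation as Rn
from cell import readout, read_camera, camera_params, spot_in, pinpoint, env
def toolT(o=None):
    o=o or readout.get_obs()
    T=np.eye(4); T[:3,:3]=Rn.from_euler('xyz',o['tool_rot'],degrees=True).as_matrix(); T[:3,3]=o['tool_pos']; return T
def camT(n,T=None):  # cam->world
    p=camera_params(n)
    if n=='wrist': return (toolT() if T is None else T)@p['hand_eye']
    W=np.eye(4); W[:3,:3]=cv2.Rodrigues(p['rvec'])[0]; W[:3,3]=p['tvec']; return np.linalg.inv(W)
def w(n,at,T=None): return (camT(n,T)@np.r_[at,1])[:3]
def pix(n,P,T=None):
    p=camera_params(n); c=np.linalg.inv(camT(n,T))@np.r_[P,1]; s=c[:2]/c[2]; s=s*(1+p['k1']*(s@s))
    return np.array([p['fx']*s[0]+p['cx'],p['fy']*s[1]+p['cy']])
def ray(n,u,v,z,T=None):
    p=camera_params(n); d=np.array([(u-p['cx'])/p['fx'],(v-p['cy'])/p['fy']]); s=d.copy()
    for _ in range(20): s=d/(1+p['k1']*(s@s))
    C=camT(n,T); r=C[:3,:3]@np.r_[s,1]; o=C[:3,3]; return o+r*(z-o[2])/r[2]
def snap(n,f=None):
    T=toolT(); im=read_camera(n)
    if f: cv2.imwrite('pics/'+f,im[:,:,::-1])
    return T,im
E
python3 - <<'E'
from h import *
np.set_printoptions(precision=3,suppress=True)
for n in ["scene","side"]:
    T,_=snap(n)
    for f,k in [(pinpoint,x) for x in ["tray","tray_grip","tray_bin","tray_pocket","ball_center","cup","cup_rim","scanner_window","stop_box","grease_tin","spanner"]]:
        for r in f(n,k)[:3]:
            P=w(n,r['at'],T); print(n,k,round(r['score'],2),P,pix(n,P,T).round())
E
```

```text
scene tray 0.57 [ 0.551 -0.008  0.   ] [304. 193.]
scene tray_grip 0.81 [ 0.539 -0.01   0.08 ] [302. 178.]
scene tray_bin 0.96 [0.543 0.04  0.011] [317. 187.]
scene tray_pocket 0.94 [ 0.54  -0.057  0.026] [288. 190.]
scene ball_center 0.62 [ 0.543 -0.056  0.019] [288. 192.]
scene cup 0.61 [0.608 0.441 0.003] [439. 179.]
scene cup 0.59 [0.481 0.254 0.001] [374. 160.]
scene cup 0.58 [0.49  0.362 0.001] [405. 155.]
scene cup_rim 0.82 [0.477 0.251 0.059] [374. 149.]
scene cup_rim 0.59 [0.603 0.438 0.066] [442. 168.]
scene cup_rim 0.53 [0.488 0.359 0.06 ] [406. 145.]
scene scanner_window 0.66 [ 0.478 -0.363  0.032] [190. 193.]
scene stop_box 0.77 [0.763 0.05  0.002] [338. 247.]
scene stop_box 0.5 [ 0.541 -0.057  0.022] [288. 191.]
scene stop_box 0.37 [0.49  0.364 0.005] [405. 155.]
scene grease_tin 0.97 [ 0.745 -0.233  0.004] [246. 263.]
scene spanner 0.53 [ 0.743  0.218 -0.   ] [388. 230.]
scene spanner 0.23 [ 0.476 -0.364  0.004] [191. 196.]
side tray 0.91 [ 0.54  -0.012  0.001] [305. 232.]
side tray 0.66 [0.744 0.219 0.   ] [353. 167.]
side tray_bin 0.86 [0.547 0.042 0.007] [303. 215.]
side tray_pocket 0.72 [ 0.538 -0.054  0.022] [309. 238.]
side ball_center 0.48 [ 0.544 -0.058  0.023] [312. 239.]
side ball_center 0.47 [ 0.746 -0.238  0.002] [425. 288.]
side cup 0.79 [ 0.606  0.439 -0.006] [293. 137.]
side cup 0.72 [0.478 0.244 0.   ] [263. 175.]
side cup 0.55 [0.487 0.357 0.002] [260. 153.]
side cup_rim 0.8 [0.488 0.358 0.061] [259. 137.]
side cup_rim 0.79 [0.604 0.436 0.061] [291. 120.]
side cup_rim 0.49 [ 0.473 -0.366  0.034] [316. 371.]
side scanner_window 0.97 [ 0.475 -0.364  0.032] [317. 370.]
side stop_box 0.56 [ 0.766  0.05  -0.001] [382. 202.]
side stop_box 0.28 [ 0.545 -0.057  0.022] [312. 239.]
side grease_tin 0.65 [ 0.744 -0.242  0.002] [425. 290.]
side grease_tin 0.51 [ 0.537 -0.053  0.024] [308. 238.]
side spanner 0.69 [ 0.743  0.217 -0.001] [353. 168.]
side spanner 0.46 [ 0.541 -0.017  0.081] [306. 209.]
```

```bash
python3 -m pendant '{"xyz":[[0.012,-0.048,0.0],[0.012,-0.048,0.0],[0.012,-0.048,0.0],[0.012,-0.048,0.0],[0.012,-0.048,0.0],[0.012,-0.048,0.0]],"turn":[0,0,0,0,0,0]}'; python3 -c "
from cell import readout;o=readout.get_obs();print(o['time_s'],o['qpos'],o['joint_velocities'],o['tool_rot'])"
```

```text
time_s: 2.1
tool_pos: [0.2252, -0.8922, 0.2222]
tool_rot: [103.0, 89.3, -62.9]
force: [-1.0, -2.3, -0.1]
grip_width: 0.0871
2.1 [ 74.05855304  64.21656012   1.78747434  10.23098677  -1.81448852
 104.87328295  -1.54254898] [  -1.72583618   71.39565575   30.75906946 -126.4804216   -26.93408142
   49.6413179     3.12371486] [102.99407532  89.3022663  -62.89879655]
```

Run:
```python
from h import *
im=read_camera("scene"); c=cv2.resize(im[120:210,340:470],None,fx=6,fy=6,interpolation=2); cv2.imwrite('pics/crop1.png',c[:,:,::-1][:540,:780])
```

```text
(no output)
```

View pics/crop1.png

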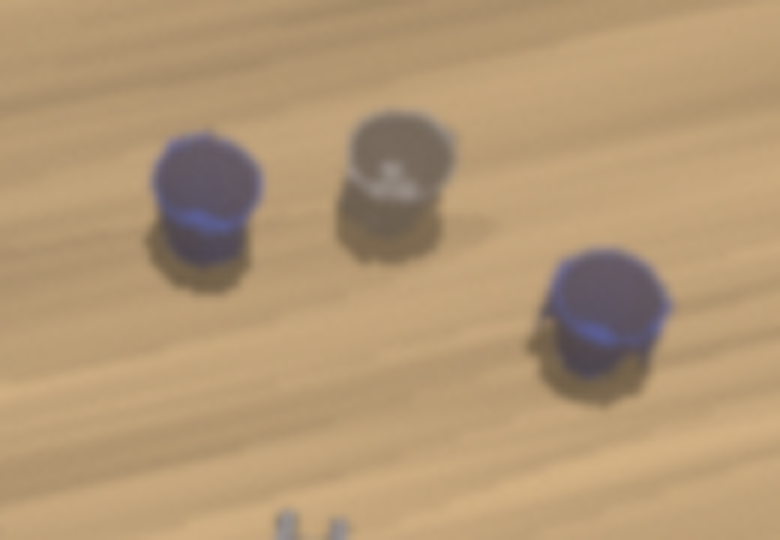

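```bash
cat > s.py <<'E'
from h import *
o=readout.get_obs(); T=toolT(o)
np.set_printoptions(precision=3,suppress=True)
print(o['time_s'],'q',o['qpos'].round(1),'x',T[:3,0],'y',T[:3,1],'p',T[:3,3],'F',o['force'].round(1),'g',round(o['grip_width'],4))
E
python3 s.py; python3 -m pendant '{"xyz":[[0.0,0.0,0.0],[0.005,-0.02,0.0],[0.005,-0.02,0.0],[0.005,-0.02,0.0]],"turn":[0,0,0,0]}' >/dev/null; python3 s.py
```

```text
2.15 q [ 74.   65.4   1.9   9.2  -2.  105.   -1.5] x [ 0.004 -0.008 -1.   ] y [ 0.245 -0.97   0.009] p [ 0.227 -0.895  0.213] F [  1.1  -1.5 -11.6] g 0.087
2.65 q [ 73.8  69.4  15.2   3.7 -15.1 104.5  -1.2] x [ 0.016 -0.042 -0.999] y [ 0.241 -0.969  0.044] p [ 0.231 -0.916  0.199] F [0.2 0.1 0.5] g 0.0871
```

```bash
python3 -m pendant '{"xyz":[[0.015,-0.06,0.0],[0.015,-0.06,0.0],[0.015,-0.06,0.0],[0.015,-0.06,0.0],[0.015,-0.06,0.0],[0.015,-0.06,0.0]],"turn":[0,0,0,0,0,0]}' >/dev/null; python3 s.py
```

```text
3.4 q [ 73.8  74.4  58.6   3.7 -58.6  84.5  -0.7] x [ 0.089 -0.316 -0.944] y [ 0.199 -0.923  0.328] p [ 0.25  -1.038  0.158] F [ 0.4 -0.6 -0.7] g 0.087
```

```bash
cat > fk.py <<'E'
import numpy as np
from scipy.spatial.transform import Rotation as Rn
from scipy.optimize import least_squares
D=[([76.26476543,18.43736157,-4.01722623,83.17575088,1.29481,78.54060343,-3.25961528],[.16304915,-.62863916,.22147355],[0,0,-1]),
([74.,65.4,1.9,9.2,-2.,105.,-1.5],[.227,-.895,.213],[.004,-.008,-1]),
([73.8,69.4,15.2,3.7,-15.1,104.5,-1.2],[.231,-.916,.199],[.016,-.042,-.999]),
([73.8,74.4,58.6,3.7,-58.6,84.5,-.7],[.25,-1.038,.158],[.089,-.316,-.944])]
def fk(q,p,s):
    q=np.radians(q)*s; d,L1,L2,L3,a=p
    R1=Rn.from_euler('z',q[0])*Rn.from_euler('y',q[1]); P=np.array([0,0,d])+R1.apply([0,0,L1])
    R2=R1*Rn.from_euler('z',q[2])*Rn.from_euler('y',q[3]); P=P+R2.apply([0,0,L2])
    R3=R2*Rn.from_euler('z',q[4])*Rn.from_euler('y',q[5]); P=P+R3.apply([a,0,L3]); return P,R3.apply([0,0,1]),R3*Rn.from_euler('z',q[6])
if __name__=='__main__':
    for b in range(4):
        s=np.array([-1,1,1-2*(b&1),1,1-(b&2),1,1])
        f=lambda p:np.r_[tuple(np.r_[fk(q,p,s)[0]-P,0.3*(fk(q,p,s)[1]-x)] for q,P,x in D)]
        r=least_squares(f,[.35,.47,.51,.3,0]); print(s,r.x.round(4),np.sqrt(r.cost).round(4))
E
python3 fk.py
```

```text
[-1  1  1  1  1  1  1] [ 0.2549  0.468   0.5079  0.3702 -0.0026] 0.074
[-1  1 -1  1  1  1  1] [-0.1252  0.5293  0.5731  0.0328  0.0715] 0.3829
[-1  1  1  1 -1  1  1] [-0.1377  0.4851  0.5288 -0.0262 -0.0055] 0.389
[-1  1 -1  1 -1  1  1] [ 0.2566  0.4598  0.505   0.3685 -0.0138] 0.0356
```

```bash
python3 -m pendant '{"xyz":[[-0.01,0.05,0.01],[-0.014,0.06,0.01],[-0.014,0.06,0.01],[-0.014,0.06,0.01],[-0.014,0.06,0.01],[-0.014,0.06,0.01],[-0.014,0.06,0.01],[-0.014,0.06,0.01],[-0.014,0.06,0.01],[-0.014,0.06,0.01]],"turn":[0,0,0,0,0,0,0,0,0,0]}' >/dev/null; python3 s.py
```

```text
4.65 q [  9.8 -14.8  57.8 110.   13.9  59.8 -15.5] x [ 0.123 -0.292 -0.949] y [ 0.168 -0.936  0.31 ] p [ 0.135 -0.559  0.245] F [ 0.8  1.6 -3. ] g 0.0869
```

```bash
python3 -m pendant '{"xyz":[[-0.01,0.05,0.0],[-0.01,0.05,0.0],[-0.01,0.05,0.0],[-0.01,0.05,0.0]],"turn":[0,0,0,0]}' >/dev/null; python3 s.py
```

```text
5.15 q [ 61.9 -17.3  12.  116.5  -0.5  60.7  -4.6] x [ 0.158 -0.304 -0.939] y [ 0.168 -0.929  0.329] p [ 0.118 -0.483  0.264] F [-0.8  0.2  0.6] g 0.0867
```

```bash
python3 -m pendant '{"xyz":[[-0.012,0.04,0.0],[-0.012,0.04,0.0],[-0.012,0.04,0.0],[-0.012,0.04,0.0],[-0.012,0.04,0.0],[-0.012,0.04,0.0]],"turn":[0,0,0,0,0,0]}' >/dev/null; python3 s.py
```

```text
5.9 q [ 89.4 -17.3  -9.  123.3  -9.4  62.6   4.4] x [ 0.13  -0.179 -0.975] y [ 0.165 -0.966  0.199] p [ 0.092 -0.416  0.194] F [-1.3 -0.1  0.8] g 0.087
```

```bash
python3 -m pendant '{"xyz":[[-0.03,0.05,0.0],[-0.03,0.05,0.0],[-0.03,0.05,0.0],[-0.03,0.05,0.0],[-0.03,0.05,0.0]],"turn":[0,0,0,0,0]}' >/dev/null; python3 s.py
```

```text
6.525 q [ 98.2 -17.3 -10.3 131.8 -13.2  64.9  15.7] x [ 0.154 -0.011 -0.988] y [ 0.202 -0.979  0.043] p [ 0.053 -0.331  0.117] F [0.5 0.7 1.5] g 0.0868
```

```bash
python3 -m pendant '{"xyz":[[0.05,-0.02,0.03],[0.06,0.0,0.03],[0.06,0.01,0.03],[0.06,0.03,0.02],[0.04,0.045,0.0],[0.03,0.055,0.0],[0.02,0.06,0.0],[0.01,0.06,0.0],[0.0,0.05,0.0]],"turn":[0,0,0,0,0,0,0,0,0]}' >/dev/null; python3 s.py
```

```text
7.65 q [ 31.8 -17.3 -12.1 122.7  -6.9  70.4 -56.3] x [ 0.083  0.023 -0.996] y [ 0.199 -0.98  -0.006] p [ 0.361 -0.121  0.191] F [1.5 0.9 1.4] g 0.0869
```

```bash
python3 -m pendant '{"xyz":[[-0.06,0.02,0.0],[-0.06,0.0,0.0],[-0.06,0.0,0.0]],"turn":[0,0,0]}' >/dev/null; python3 s.py
```

```text
8.025 q [ 54.9 -17.3 -29.4 133.2 -10.3  72.3 -46. ] x [-0.141  0.102 -0.985] y [ 0.21  -0.969 -0.13 ] p [ 0.24  -0.102  0.096] F [-0.7 -1.7 -0.1] g 0.0866
```

```bash
python3 -m pendant '{"xyz":[[0.05,0.0,0.03],[0.05,0.02,0.03],[0.02,0.04,0.03],[0.01,0.05,0.02],[0.0,0.05,0.02],[0.0,0.05,0.0],[0.0,0.05,0.0],[0.0,0.05,0.0],[0.0,0.05,0.0],[0.0,0.02,0.0]],"turn":[-0.185,-0.185,-0.185,-0.185,-0.185,-0.185,-0.185,-0.185,-0.185,-0.185]}' >/dev/null; python3 s.py
```

```text
9.275 q [  25.   -17.3  -35.1  121.7  -21.8   71.5 -153. ] x [ 0.011  0.19  -0.982] y [-0.871 -0.48  -0.102] p [0.361 0.154 0.185] F [ 0.4 -0.5  0.7] g 0.087
```

```bash
python3 -m pendant '{"xyz":[[0.03,0.05,0.02],[-0.03,0.06,0.02],[-0.05,0.06,0.02],[-0.06,0.05,0.02],[-0.06,0.04,0.0],[-0.06,0.03,0.0],[-0.06,0.0,0.0]],"turn":[0,0,0,0,0,0,0]}' >/dev/null; python3 s.py
```

```text
10.15 q [  15.8  -17.3  -43.7  125.9  -34.7   71.4 -154.2] x [-0.172  0.312 -0.934] y [-0.777 -0.626 -0.066] p [0.244 0.302 0.156] F [-0.1 -0.4  0.3] g 0.0873
```

```bash
python3 -m pendant '{"xyz":[[0.04,0.04,0.02],[0.05,0.03,0.02],[0.06,0.0,0.02],[0.06,0.0,0.01],[0.06,0.0,0.0],[0.06,0.0,0.0],[0.06,0.0,0.0],[0.06,0.0,0.0],[0.06,0.0,0.0]],"turn":[0.15,0.18,0.185,0.185,0.185,0.185,0.185,0.185,0.185]}' >/dev/null; python3 s.py
```

```text
11.275 q [-18.8  55.4 -30.   32.7  20.  115.1 -93.9] x [-0.318 -0.134 -0.939] y [ 0.518 -0.853 -0.053] p [0.679 0.342 0.213] F [ 1.9 -1.6 -4.6] g 0.087
```

```bash
python3 -m pendant '{"xyz":[[0.055,0.025,0.005],[0.055,0.025,0.01],[0.055,0.025,0.01],[0.055,0.025,0.01],[0.055,0.025,0.01]],"turn":[0,0,0,0,0]}' >/dev/null; python3 s.py
```

```text
11.9 q [-25.7  73.   47.7   4.  -51.9 117.  -89.2] x [-0.233 -0.013 -0.972] y [ 0.417 -0.904 -0.088] p [0.784 0.36  0.162] F [-0.1 -1.   0.8] g 0.0869
```

```bash
python3 -m pendant '{"xyz":[[0.06,0.0,0.01],[0.06,0.0,0.01],[0.06,0.0,0.01],[0.06,0.0,0.01]],"turn":[0,0,0,0]}' >/dev/null; python3 s.py
```

```text
12.4 q [-21.5  72.7  70.6   3.6 -73.8 109.4 -84.1] x [-0.076  0.047 -0.996] y [ 0.421 -0.904 -0.075] p [0.861 0.313 0.173] F [-0.8 -0.9  0.2] g 0.0869
```

```bash
python3 -m pendant '{"xyz":[[0.05,-0.03,0.0],[0.05,-0.03,0.0]],"turn":[0,0]}' >/dev/null; python3 s.py
```

```text
12.65 q [-16.6  72.9  70.5   3.6 -73.3 105.5 -78.9] x [-0.009  0.065 -0.998] y [ 0.427 -0.902 -0.062] p [0.909 0.244 0.17 ] F [0.1 0.3 0.2] g 0.087
```

```bash
python3 -m pendant '{"xyz":[[-0.05,0.01,0.02],[-0.05,0.015,0.02],[-0.05,0.015,0.02],[-0.05,0.015,0.01],[-0.05,0.015,0.01],[-0.05,0.015,0.0],[-0.05,0.015,0.0],[-0.05,0.015,0.0],[0.0,0.0,0.0]],"turn":[0.185,0.185,0.185,0.185,0.185,0.185,0.185,0.185,0.185]}' >/dev/null; python3 s.py
python3 - <<'E'
from h import *
np.set_printoptions(precision=3,suppress=True)
T,im=snap("wrist","w1.png")
for k in ["cup","cup_rim"]:
    for r in pinpoint("wrist",k)[:3]:
        P=w("wrist",r['at'],T); print(k,round(r['score'],2),P,pix("wrist",P,T).round())
E
```

```text
13.775 q [-80.6  27.4  67.6  82.8 -29.4  90.1  12.2] x [-0.08   0.055 -0.995] y [ 0.898  0.437 -0.048] p [0.521 0.343 0.27 ] F [ 0.4 -0.2  0. ] g 0.0865
cup 0.96 [ 0.489  0.357 -0.003] [313. 159.]
cup 0.85 [0.479 0.247 0.002] [271. 229.]
cup 0.6 [0.607 0.438 0.001] [422. 144.]
cup_rim 0.81 [0.604 0.436 0.059] [432. 146.]
cup_rim 0.8 [0.486 0.249 0.056] [268. 242.]
cup_rim 0.73 [0.5   0.362 0.024] [321. 161.]
```

View pics/w1.png

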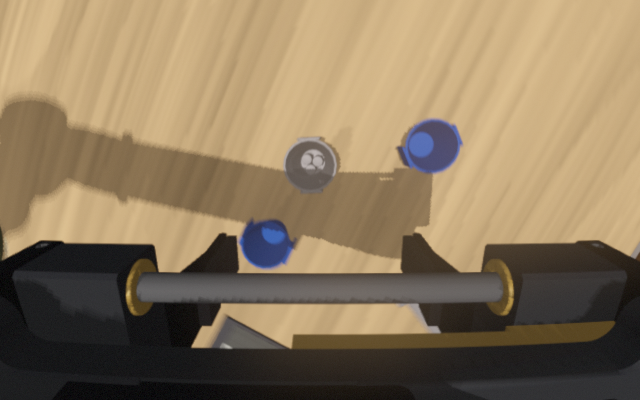

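Run:
```python
import cv2
im=cv2.imread('pics/w1.png'); c=cv2.resize(im[115:275,230:480],None,fx=3.2,fy=3.2,interpolation=2); c=cv2.convertScaleAbs(c,alpha=1.6,beta=20); cv2.imwrite('pics/w1c.png',c)
```

```text
(no output)
```

View pics/w1c.png

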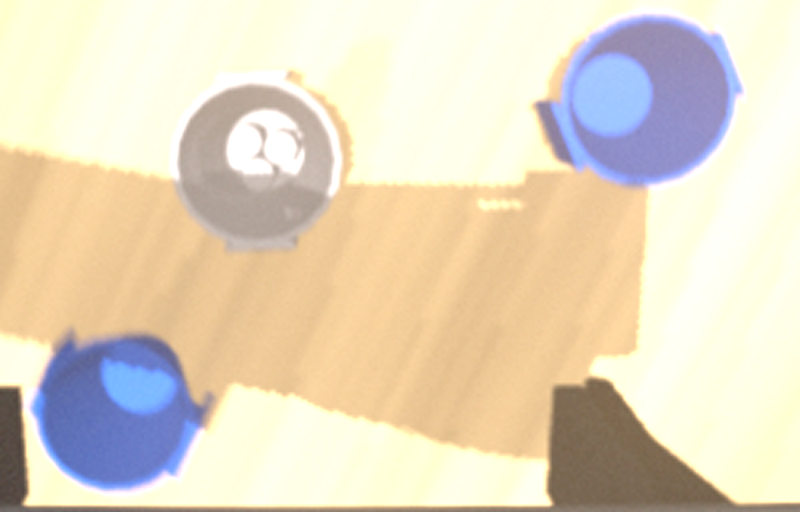

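Run:
```python
from h import *
np.set_printoptions(precision=4,suppress=True)
T=toolT()
a=ray("wrist",308.1,139.1,.056,T); b=ray("wrist",311.9,190.9,.056,T); print(a,b,(a+b)/2,np.linalg.norm(a-b),np.degrees(np.arctan2(*(a-b)[1::-1])))
```

```text
[0.4837 0.3766 0.056 ] [0.5124 0.3244 0.056 ] [0.4981 0.3505 0.056 ] 0.05954799265076008 118.87769268609584
```

```bash
python3 -m pendant '{"xyz":[[-0.04,0.0,0.0],[-0.04,0.0,0.0],[-0.04,0.0,0.0],[-0.04,0.0,0.0],[-0.04,0.0,0.0],[-0.03,0.0,0.0],[0.0,0.0,0.0],[0.0,0.0,0.0]],"turn":[-0.188,-0.188,-0.188,-0.188,-0.188,-0.188,-0.188,-0.188]}' >/dev/null; python3 s.py
```

```text
14.925 q [ -98.5  -15.7   45.8  108.1    8.3   78.4 -104.4] x [ 0.005  0.098 -0.995] y [ 0.646 -0.76  -0.072] p [0.336 0.325 0.27 ] F [-0.1 -0.5  0.1] g 0.0872
```

```bash
python3 -m pendant '{"xyz":[[-0.01,-0.05,0.0],[-0.01,-0.05,0.0]],"turn":[-0.1,-0.1]}' >/dev/null; python3 s.py
```

```text
15.175 q [ -72.6  -16.9   26.4  111.5    3.7   78.7 -102.3] x [ 0.011  0.109 -0.994] y [ 0.575 -0.814 -0.083] p [0.328 0.277 0.274] F [0.1 0.5 1.1] g 0.0871
```

```bash
python3 -m pendant '{"xyz":[[-0.02,-0.05,0.0],[-0.02,-0.05,0.0],[-0.01,-0.05,0.0]],"turn":[0,0,0]}' >/dev/null; python3 s.py
```

```text
15.55 q [-33.7 -17.2  -0.9 112.7  -5.3  80.2 -89. ] x [ 0.013  0.114 -0.993] y [ 0.573 -0.815 -0.086] p [0.325 0.233 0.281] F [-0.3  0.5 -0.1] g 0.0872
```

```bash
python3 -m pendant '{"xyz":[[-0.03,-0.05,0.0],[-0.03,-0.05,0.0]],"turn":[0,0]}' >/dev/null; python3 s.py
```

```text
15.8 q [ -8.  -17.3 -19.5 114.8 -10.5  81.8 -80.3] x [-0.038  0.073 -0.997] y [ 0.569 -0.818 -0.082] p [0.312 0.203 0.255] F [-0.1  0.2  0.3] g 0.0871
```

```bash
python3 -m pendant '{"xyz":[[0.0,0.06,0.02],[-0.02,0.06,0.0],[-0.05,0.04,0.0],[-0.06,0.02,0.0],[-0.05,0.01,0.0]],"turn":[-0.15,-0.15,-0.15,-0.15,-0.1]}' >/dev/null; python3 s.py
```

```text
16.425 q [ -23.4  -17.3  -36.8  110.9  -12.7   79.6 -154.3] x [-0.001  0.074 -0.997] y [-0.12  -0.99  -0.074] p [0.16  0.383 0.269] F [ 0.6 -0.1 -0.6] g 0.0871
```

```bash
python3 -m pendant '{"xyz":[[-0.02,-0.05,0.0],[-0.02,-0.05,0.0]],"turn":[0.15,0.15]}' >/dev/null; python3 s.py
```

```text
16.675 q [ -49.2  -17.3  -15.7  113.2   -6.8   81.  -152.4] x [-0.015  0.056 -0.998] y [ 0.017 -0.998 -0.057] p [0.151 0.358 0.271] F [ 0.6 -0.7 -0.1] g 0.0874
```

```bash
python3 -m pendant '{"xyz":[[-0.02,-0.055,0.0],[-0.02,-0.055,0.0]],"turn":[0.05,0.05]}' >/dev/null; python3 s.py
```

```text
16.925 q [ -57.5  -17.3   -7.   116.4   -6.    83.2 -148.7] x [-0.079 -0.008 -0.997] y [ 0.081 -0.997  0.002] p [0.142 0.321 0.246] F [ 0.6 -1.4  0. ] g 0.087
```

```bash
python3 -m pendant '{"xyz":[[0.05,0.03,0.01],[0.055,0.01,0.0],[0.055,0.0,0.0],[0.055,0.0,0.0],[0.055,0.0,-0.02],[0.05,0.0,-0.03],[0.028,0.0,-0.03],[0.0,0.0,0.0]],"turn":[0.06,0.06,0.06,0.06,0.06,0.06,0.06,0]}' >/dev/null; python3 s.py
python3 - <<'E'
from h import *
np.set_printoptions(precision=3,suppress=True)
T,im=snap("wrist","w2.png")
for k in ["cup","cup_rim"]:
    for r in pinpoint("wrist",k)[:3]:
        P=w("wrist",r['at'],T); print(k,round(r['score'],2),P,pix("wrist",P,T).round())
E
```

```text
17.925 q [-44.5  18.7   9.6  89.1  -3.4  77.1 -97.4] x [-0.07  -0.043 -0.997] y [ 0.454 -0.891  0.007] p [0.502 0.346 0.171] F [-0.5 -0.6  0.5] g 0.0871
cup 0.86 [0.48  0.247 0.002] [391. 225.]
cup 0.7 [ 0.607  0.438 -0.001] [278.  19.]
cup 0.69 [0.49  0.359 0.001] [301. 171.]
cup_rim 0.93 [0.605 0.435 0.059] [272.  11.]
cup_rim 0.77 [0.487 0.356 0.057] [299. 194.]
cup_rim 0.72 [0.485 0.245 0.056] [407. 247.]
```

View pics/w2.png

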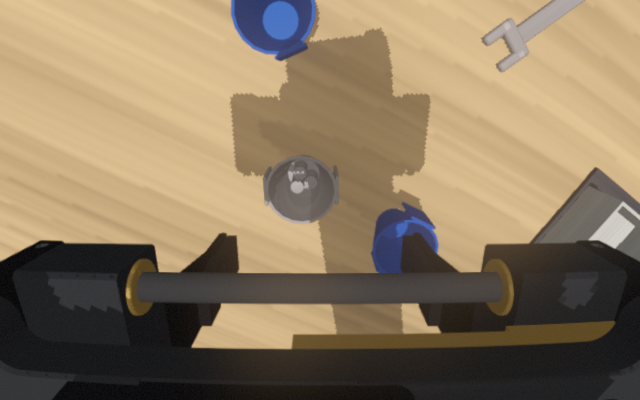

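```bash
python3 - <<'E'
from h import *
np.set_printoptions(precision=4,suppress=True)
T=toolT()
a=ray("wrist",267,186,.045,T); b=ray("wrist",337,178,.045,T); print(a,b,(a+b)/2,np.linalg.norm(a-b),np.degrees(np.arctan2(*(b-a)[1::-1])), 'jaw',np.degrees(np.arctan2(T[1,1],T[0,1])))
E
python3 - <<'E'
import cv2
im=cv2.imread('pics/w2.png'); c=cv2.resize(im[140:240,240:365],None,fx=6,fy=6,interpolation=2); c=cv2.convertScaleAbs(c,alpha=1.4,beta=20); cv2.imwrite('pics/w2c.png',c)
E
```

```text
[0.474  0.3874 0.045 ] [0.5095 0.335  0.045 ] [0.4917 0.3612 0.045 ] 0.0632771796761846 -55.92044250869059 jaw -62.67614098626264
```

View pics/w2c.png

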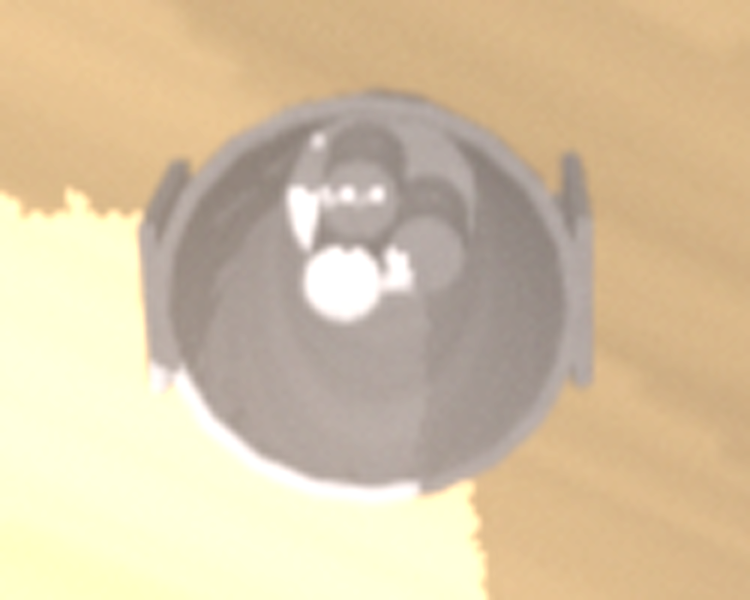

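Run:
```python
from h import *
np.set_printoptions(precision=4,suppress=True)
T=toolT()
a=ray("wrist",265.8,190,.058,T); b=ray("wrist",338.3,190,.058,T); print((a+b)/2,np.linalg.norm(a-b),np.degrees(np.arctan2(*(b-a)[1::-1])),T[:3,3])
```

```text
[0.4893 0.3592 0.058 ] 0.06253929474900498 -62.735896612118076 [0.5009 0.3495 0.1753]
```

```bash
python3 -m pendant '{"xyz":[[-0.007,0.005,-0.04],[-0.006,0.004,-0.04],[0.0,0.0,-0.03],[0.0,0.0,0.0]],"turn":[0,0,0,0]}' >/dev/null; python3 s.py
```

```text
18.575 q [-45.5  22.2   8.3  96.3  -4.4  65.2 -98.5] x [-0.057 -0.026 -0.998] y [ 0.458 -0.889 -0.003] p [0.486 0.363 0.072] F [-0.4  0.5  1.1] g 0.0869
```

```bash
python3 -m pendant '{"xyz":[[0.002,-0.005,-0.022],[0.0,0.0,-0.022],[0.0,0.0,0.0]],"turn":[0,0,0]}' >/dev/null; python3 s.py
```

```text
18.95 q [-45.   24.3   8.2  98.   -4.9  60.8 -97.7] x [-0.048 -0.016 -0.999] y [ 0.458 -0.889 -0.007] p [0.49  0.363 0.036] F [-0.9  0.9  0.8] g 0.0869
```

```bash
python3 -m pendant '{"xyz":[[0.0,-0.005,-0.008],[0.0,0.0,0.0]],"turn":[0,0]}' >/dev/null; python3 s.py;  python3 -m pendant '{"xyz":[[0,0,0],[0,0,0],[0,0,0]],"turn":[0,0,0]}' 0.0 12; python3 s.py
```

```text
19.2 q [-44.7  24.3   8.2  98.6  -5.   59.9 -97.3] x [-0.044 -0.013 -0.999] y [ 0.458 -0.889 -0.009] p [0.492 0.359 0.032] F [0.5 0.5 1. ] g 0.0875
time_s: 19.58
tool_pos: [0.4929, 0.3597, 0.0338]
tool_rot: [-12.3, 87.5, -165.1]
force: [-0.1, -1.2, -0.8]
grip_width: 0.0648
19.575 q [-44.7  24.1   8.2  98.5  -5.   59.9 -97.3] x [-0.041 -0.011 -0.999] y [ 0.458 -0.889 -0.009] p [0.493 0.36  0.034] F [-0.1 -1.2 -0.8] g 0.0648
```

Run:
```python
import cv2
im=cv2.imread('pics/scene0.png'); c=cv2.resize(im[160:225,155:225],None,fx=8,fy=8,interpolation=2); cv2.imwrite('pics/sc.png',c)
c=cv2.resize(im[150:225,265:345],None,fx=8,fy=8,interpolation=2); cv2.imwrite('pics/tr.png',c)
```

```text
(no output)
```

View pics/sc.png

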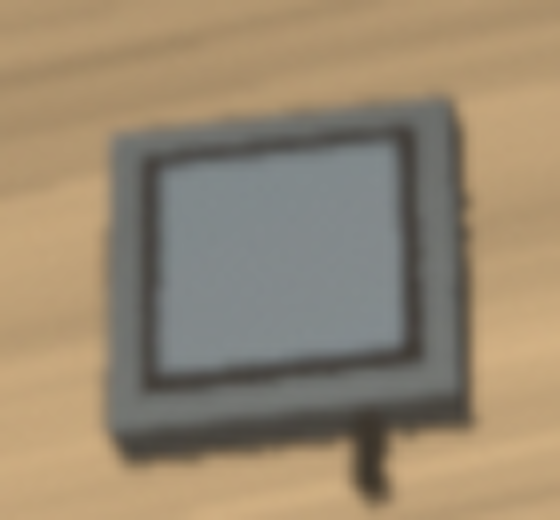

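View pics/tr.png

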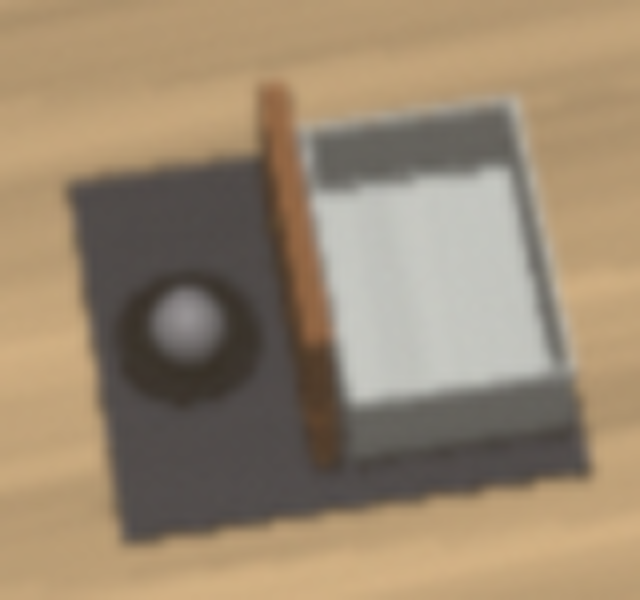

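Run:
```python
from h import *
np.set_printoptions(precision=4,suppress=True)
S=[ray("scene",u,v,.03) for u,v in [(169.1,176.9),(211.5,172.25),(212.75,209.4),(169.0,214.4)]]
for s in S: print('sc',s)
print(sum(S)/4)
A=[ray("scene",u,v,.006) for u,v in [(274,173.4),(280.6,217.75),(338.75,209)]]
for s in A: print('tr',s)
B=[ray("scene",u,v,.096) for u,v in [(299.4,161),(304.6,193.1)]]
for s in B: print('bd',s)
for a,b in [(S[0],S[3]),(S[1],S[2]),(S[0],S[1]),(S[3],S[2]),(A[0],A[1]),(A[1],A[2]),(B[0],B[1])]: print(np.linalg.norm(b-a),np.degrees(np.arctan2(*(b-a)[1::-1])))
```

```text
sc [ 0.4016 -0.4212  0.03  ]
sc [ 0.4174 -0.2846  0.03  ]
sc [ 0.5547 -0.3005  0.03  ]
sc [ 0.5391 -0.4356  0.03  ]
[ 0.4782 -0.3605  0.03  ]
tr [ 0.4562 -0.0859  0.006 ]
tr [ 0.6226 -0.0995  0.006 ]
tr [0.6371 0.0869 0.006 ]
bd [ 0.487  -0.0044  0.096 ]
bd [ 0.6041 -0.0159  0.096 ]
0.13832216190578459 -5.980875489546032
0.1382205896409947 -6.629580158641857
0.1375377942814961 83.38510221095558
0.135971795435045 83.42433605967197
0.16694935789341622 -4.665380325325754
0.18693705513079353 85.55043708838875
0.11771359136230762 -5.566647677839402
```

```bash
python3 -m pendant '{"xyz":[[0,0,0.04],[0,-0.01,0.05],[0.0,-0.03,0.04],[0.0,-0.05,0.02],[0.0,-0.055,0.0],[0.0,-0.055,0.0],[0.0,-0.055,0.0],[0.0,-0.055,0.0],[0.0,-0.055,0.0],[0.0,-0.055,0.0]],"turn":[0,0,0,0.15,0.15,0.15,0.15,0.15,0.15,0.1]}' >/dev/null; python3 s.py
```

```text
20.825 q [-20.3   0.1  23.4 108.8   2.8  71.6  -0.8] x [-0.011 -0.047 -0.999] y [ 0.999 -0.051 -0.009] p [ 0.486 -0.069  0.183] F [ 1.   0.7 -3.1] g 0.0638
```

```bash
python3 -m pendant '{"xyz":[[0.0,-0.055,0.0],[0.0,-0.055,0.0],[0.0,-0.055,0.0],[-0.005,-0.055,0.0],[-0.005,-0.055,0.0],[-0.005,-0.055,0.0],[-0.005,-0.055,-0.02],[0.0,-0.035,-0.03],[0,0,-0.03],[0,0,0]],"turn":[0,-0.02,-0.02,0,0,0,0,0,0,0]}' >/dev/null; python3 s.py
```

```text
22.075 q [ 15.8  30.1  38.4  89.  -17.2  66.3  51.5] x [-0.02  -0.043 -0.999] y [ 0.995 -0.096 -0.016] p [ 0.458 -0.504  0.095] F [ 0.1  0.1 -2.8] g 0.0637
```

```bash
python3 -m pendant '{"xyz":[[0.004,0.015,-0.025],[0.002,0.01,-0.016],[0,0,0]],"turn":[0,0,0]}' >/dev/null; python3 s.py
python3 - <<'E'
from h import *
T,im=snap("side","s1.png");
E
```

```text
22.45 q [ 13.7  30.7  37.5  93.  -17.8  61.7  50.1] x [-0.017 -0.045 -0.999] y [ 0.996 -0.094 -0.012] p [ 0.466 -0.478  0.056] F [-0.5 -0.4 -1.9] g 0.0638
```

View pics/s1.png

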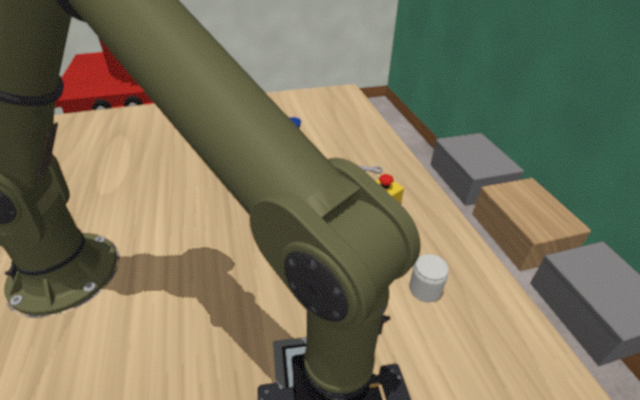

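```bash
python3 -m pendant '{"xyz":[[0.001,0.012,-0.003],[0.001,0.012,0],[0.001,0.012,0],[0.001,0.012,0.001],[0.001,0.012,0.001]],"turn":[0,0,0,0,0]}' - 10 >/dev/null; python3 s.py
python3 - <<'E'
from h import *
T,im=snap("wrist","w3.png"); T,im=snap("scene"); c=cv2.resize(im[130:260,130:260],None,fx=4.5,fy=4.5,interpolation=2); cv2.imwrite('pics/sc3.png',c[:,:,::-1])
E
```

```text
23.125 q [  7.1  25.9  38.3  98.7 -15.1  59.5  44.4] x [-0.01  -0.055 -0.998] y [ 0.995 -0.097 -0.005] p [ 0.472 -0.421  0.061] F [ 0.4 -2.4 -2.6] g 0.064
```

View pics/w3.png

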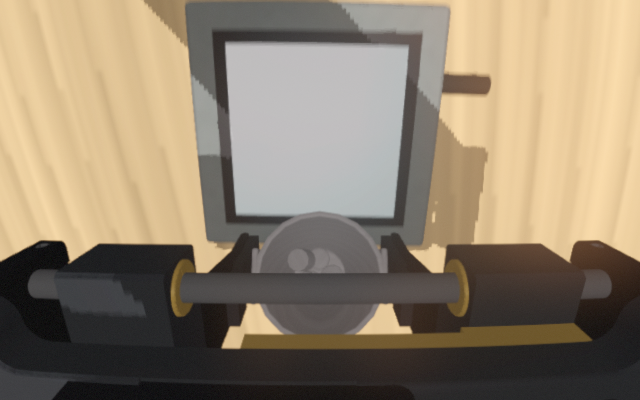

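View pics/sc3.png

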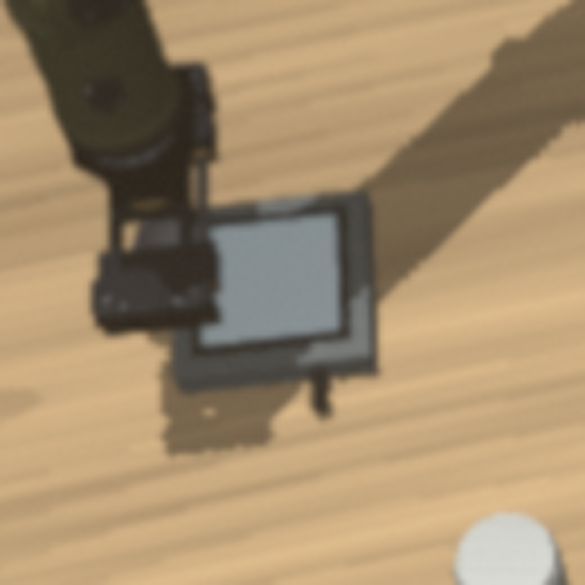

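```bash
cat > cuppose.py <<'E'
from h import *
def proj(T,t,h=.052,n="wrist"):
    g=T[:3,3]-.0187*T[:3,0]; a=T[:3,1]; up=np.array([0,0,1.]); f=np.cross(up,a); f/=np.linalg.norm(f)  # f: +y-ish mouth dir
    t=np.radians(t); u=np.sin(t)*f+np.cos(t)*up; v=np.cross(u,a)
    rim=[g+(.058-h)*u+.031*(np.cos(k)*a+np.sin(k)*v) for k in np.linspace(0,2*np.pi,40)]
    return np.array([pix(n,P,T) for P in rim])
if __name__=='__main__':
    import sys
    T=toolT(); im=cv2.imread('pics/'+sys.argv[1])
    for t,c in zip(map(float,sys.argv[3:]),[(0,0,255),(0,255,0),(255,0,0),(0,255,255)]):
        cv2.polylines(im,[proj(T,t).astype(np.int32)],True,c,1)
    cv2.imwrite('pics/'+sys.argv[2],cv2.resize(im[190:400,190:450],None,fx=3,fy=2.8))
E
python3 cuppose.py w3.png w3o.png 0 25 45
```

```text
(no output)
```

View pics/w3o.png

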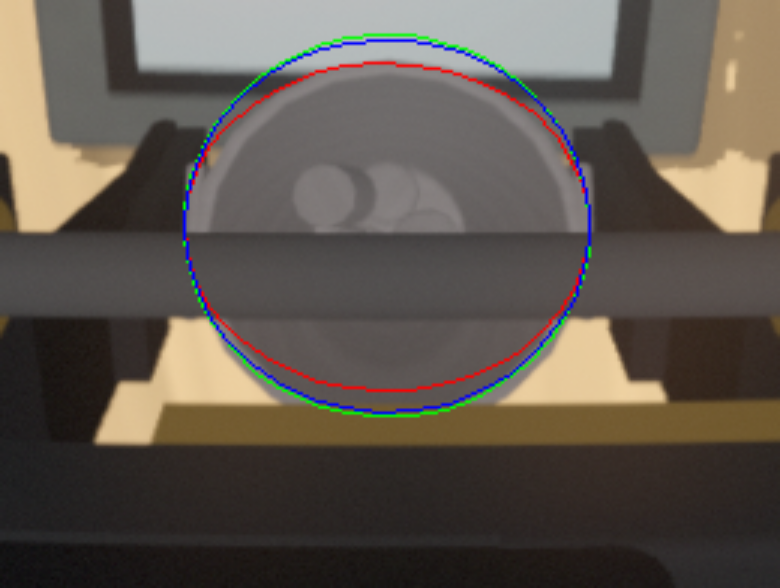

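```bash
python3 -m pendant '{"xyz":[[-0.001,-0.02,0.002],[-0.003,-0.03,0],[0,-0.005,-0.01],[0,0,-0.01],[0,0,0]],"turn":[0,0,0,0,0]}' - 7 >/dev/null; python3 s.py
```

```text
23.85 q [ 13.6  31.5  37.1  94.1 -18.6  59.7  50.2] x [-0.013 -0.047 -0.999] y [ 0.996 -0.094 -0.008] p [ 0.468 -0.475  0.039] F [ 0.2  0.6 -2.5] g 0.0641
```

```bash
python3 -m pendant '{"xyz":[[0.001,0.012,0],[0.001,0.012,0],[0.001,0.012,0],[0.001,0.012,0.001]],"turn":[0,0,0,0]}' >/dev/null; python3 s.py
python3 - <<'E'
from h import *
T,im=snap("wrist","w4.png")
E
python3 cuppose.py w4.png w4o.png 0 25 45
```

```text
24.35 q [  8.1  27.7  37.7  98.8 -16.5  58.1  45.7] x [-0.01  -0.052 -0.999] y [ 0.996 -0.093 -0.006] p [ 0.473 -0.425  0.042] F [-0.9 -3.4 -0. ] g 0.0643
```

View pics/w4o.png

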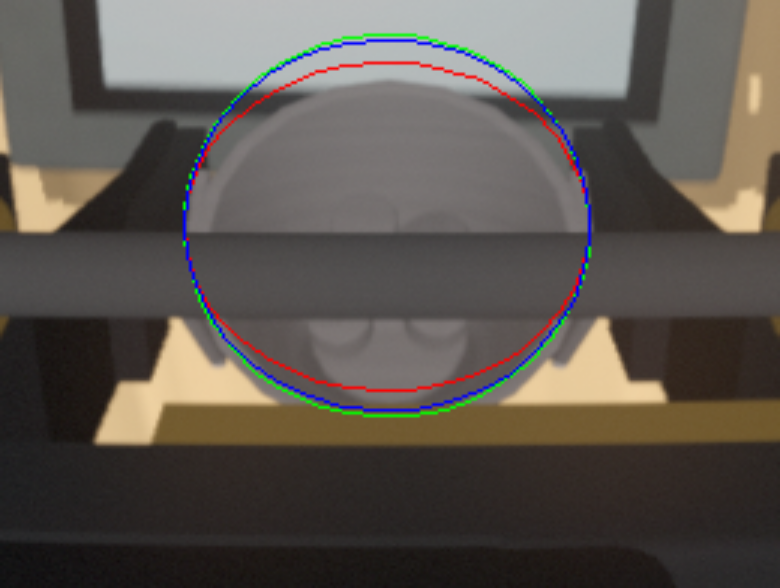

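```bash
python3 -m pendant '{"xyz":[[0.001,0.01,0],[0.001,0.01,0.0],[0,0,0]],"turn":[0,0,0]}' >/dev/null; python3 s.py
python3 - <<'E'
from h import *
T,im=snap("wrist","w5.png")
cv2.imwrite('pics/w5c.png',cv2.resize(im[190:400,190:450],None,fx=3,fy=2.8)[:,:,::-1])
E
```

```text
24.775 q [  5.7  26.2  37.7 100.7 -15.8  57.7  43.5] x [-0.009 -0.048 -0.999] y [ 0.996 -0.09  -0.004] p [ 0.477 -0.4    0.043] F [0.5 0.4 0.8] g 0.0641
```

View pics/w5c.png

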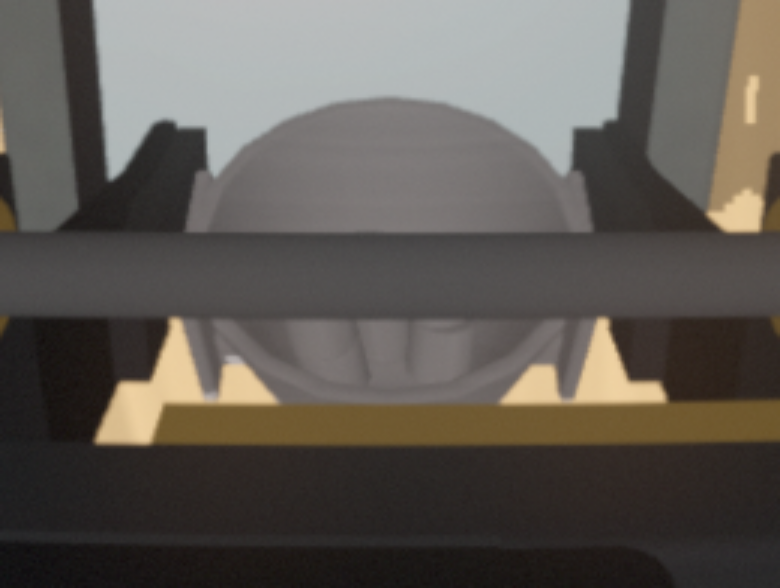

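```bash
python3 -m pendant '{"xyz":[[0,0,0],[0,0,0.01],[0,0,0.03],[0,0.0,0.04],[0,0.0,0.03]],"turn":[0,0,0,0,0]}' - 30 >/dev/null; python3 s.py
python3 - <<'E'
from h import *
T,im=snap("wrist","w6.png")
cv2.imwrite('pics/w6c.png',cv2.resize(im[190:400,190:450],None,fx=3,fy=2.8)[:,:,::-1])
T,im=snap("scene"); c=cv2.resize(im[110:240,130:290],None,fx=4.5,fy=4.5,interpolation=2); cv2.imwrite('pics/sc6.png',c[:,:,::-1])
E
```

```text
25.45 q [  3.1  19.5  40.6  95.1 -10.8  69.4  40.4] x [-0.017 -0.041 -0.999] y [ 0.996 -0.093 -0.014] p [ 0.474 -0.398  0.152] F [-0.  -0.1 -2.5] g 0.0635
```

View pics/w6c.png

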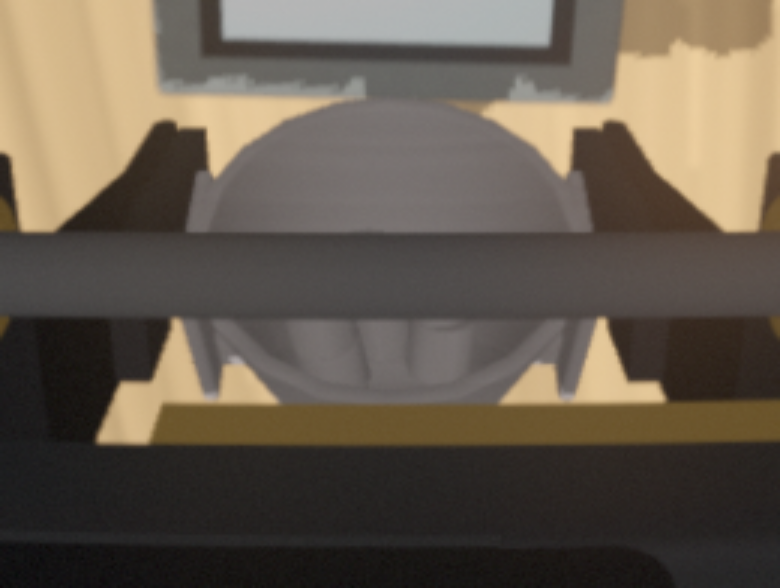

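View pics/sc6.png

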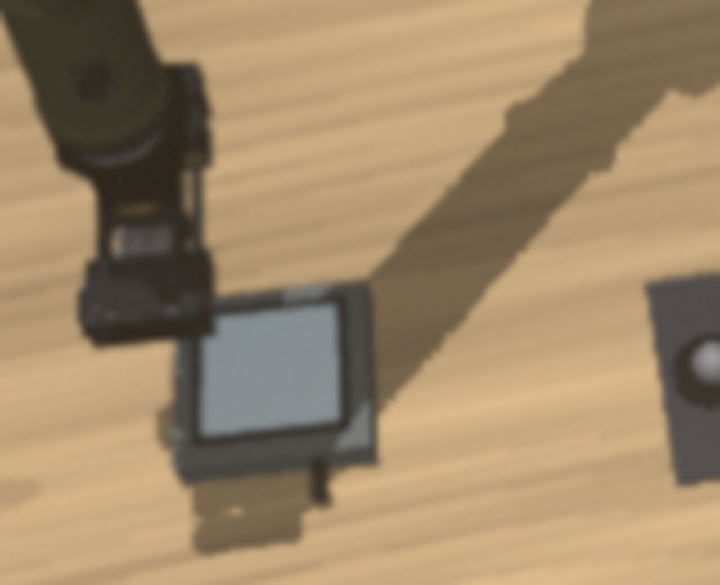

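```bash
python3 cuppose.py w6.png w6o.png 40 55 70 85
```

```text
(no output)
```

View pics/w6o.png

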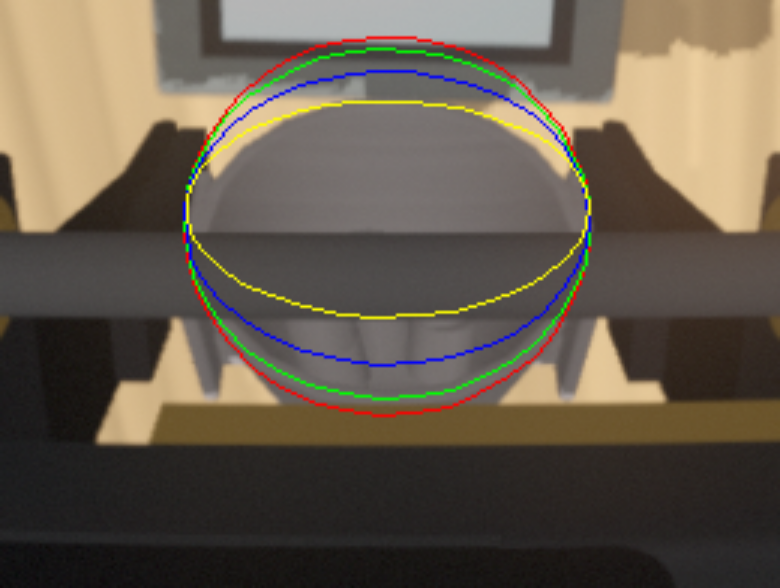

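```bash
python3 -m pendant '{"xyz":[[0.005,0.02,0.03],[0.008,0.04,0.01],[0.01,0.05,0],[0.01,0.055,0],[0.01,0.055,0],[0.01,0.05,0],[0.008,0.045,0],[0.006,0.035,0],[0.004,0.025,0],[0.003,0.015,0]],"turn":[0,0,0,0,0,0,0,0,0,0]}' >/dev/null; python3 s.py
```

```text
26.8 q [-29.1   8.   26.8 101.2  -1.3  73.4  -7.7] x [-0.028 -0.042 -0.999] y [ 0.995 -0.1   -0.024] p [0.541 0.003 0.185] F [-0.3 -0.4 -2.6] g 0.0634
```

```bash
python3 -m pendant '{"xyz":[[0.004,0.012,0.0],[0.004,0.012,-0.01],[0,0,-0.02],[0,0,-0.02],[0,0,0]],"turn":[0.01,0,0,0,0]}' >/dev/null; python3 s.py
python3 - <<'E'
from h import *
np.set_printoptions(precision=3,suppress=True)
T,im=snap("wrist","w7.png")
T,im=snap("side","s7.png")
for k in ["tray_grip","tray_bin"]:
    for r in pinpoint("side",k)[:1]:
        print(k,round(r['score'],2),w("side",r['at']))
E
```

```text
27.425 q [-29.8  12.   25.7 103.4  -3.   67.7  -8.6] x [-0.03  -0.043 -0.999] y [ 0.995 -0.093 -0.026] p [0.55  0.026 0.13 ] F [-0.1  0.  -1.7] g 0.0634
tray_grip 0.6 [ 0.54  -0.015  0.083]
tray_bin 0.82 [0.547 0.045 0.011]
```

View pics/w7.png

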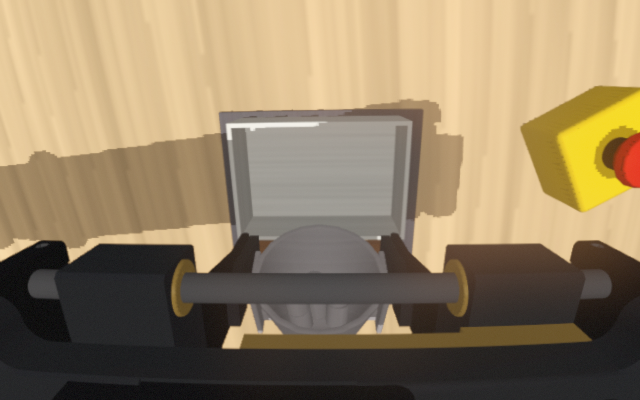

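View pics/s7.png

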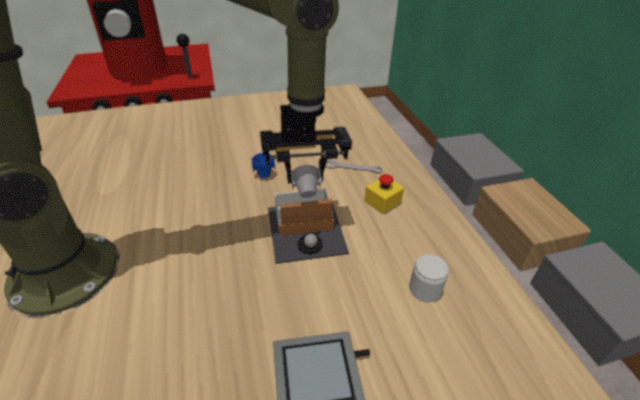

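```bash
python3 -m pendant '{"xyz":[[0,0,-0.006],[0,0,-0.006]],"turn":[0,0]}' - 15 >/dev/null; python3 s.py; python3 -m pendant '{"xyz":[[0,0,-0.004],[0,0,-0.008],[0,0,-0.008]],"turn":[0,0,0]}' - 8 >/dev/null; python3 s.py;  python3 - <<'E'
from h import *
T,im=snap("side"); c=cv2.resize(im[130:270,240:370],None,fx=4.5,fy=4,interpolation=2); cv2.imwrite('pics/s8.png',c[:,:,::-1])
T,im=snap("wrist","w8.png")
E
```

```text
27.875 q [-29.7  12.4  25.7 103.9  -3.4  66.3  -8.4] x [-0.021 -0.041 -0.999] y [ 0.996 -0.092 -0.018] p [0.553 0.027 0.122] F [ 0.1 -0.2 -2.2] g 0.0636
28.25 q [-29.5  13.7  25.5 105.   -4.1  64.   -7.9] x [-0.018 -0.039 -0.999] y [ 0.996 -0.091 -0.015] p [0.554 0.028 0.102] F [-0.7  2.4  1.2] g 0.0639
```

View pics/s8.png

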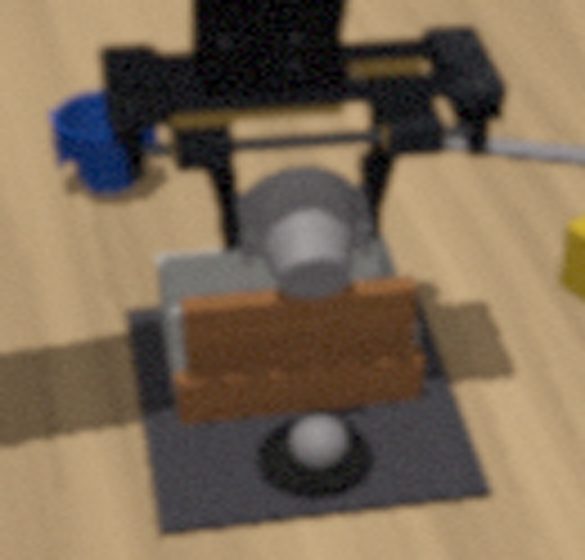

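View pics/w8.png

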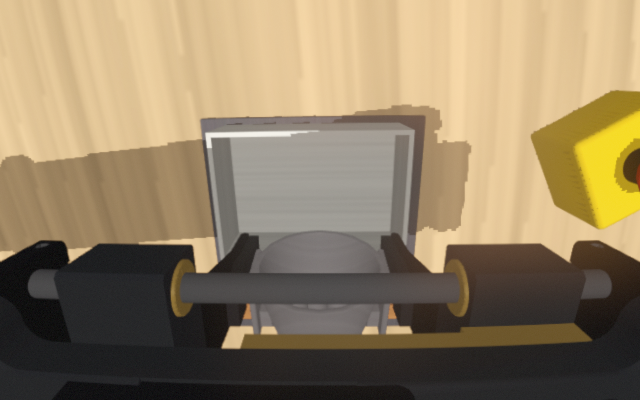

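```bash
python3 -m pendant '{"xyz":[[-0.001,0.001,-0.008],[-0.001,0.001,-0.008],[-0.001,0.001,-0.004],[0,0,0]],"turn":[0,0,0,0]}' >/dev/null; python3 s.py;  python3 - <<'E'
from h import *
T,im=snap("side"); c=cv2.resize(im[130:270,240:370],None,fx=4.5,fy=4,interpolation=2); cv2.imwrite('pics/s9.png',c[:,:,::-1])
T,im=snap("wrist","w9.png")
E
```

```text
28.85 q [-29.5  14.8  25.2 106.5  -4.6  61.4  -8. ] x [-0.018 -0.04  -0.999] y [ 0.996 -0.091 -0.014] p [0.551 0.031 0.08 ] F [ 0.9  0.9 -0.2] g 0.0636
```

View pics/s9.png

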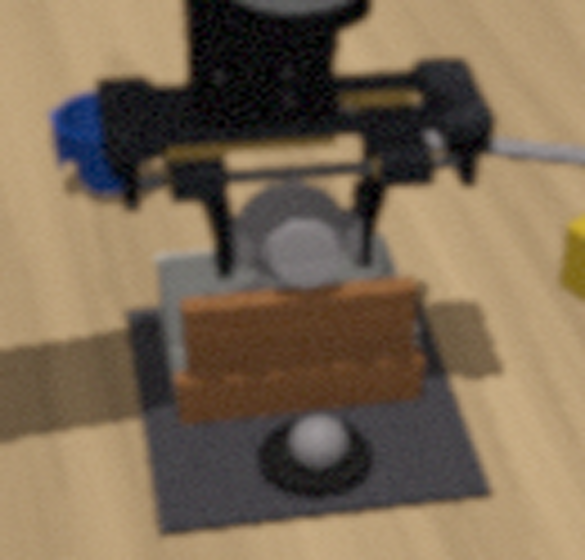

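View pics/w9.png

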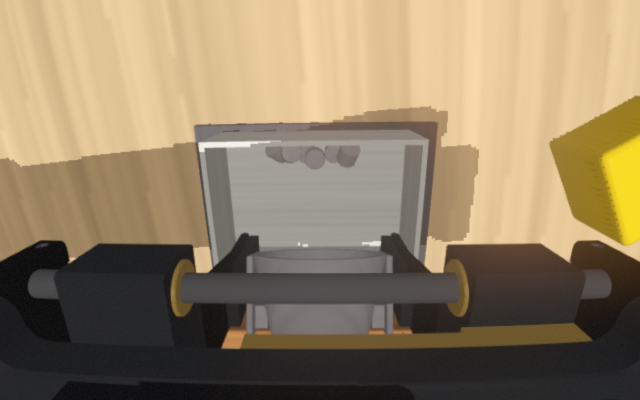

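Run:
```python
import cv2
im=cv2.imread('pics/w9.png'); c=cv2.resize(im[120:260,195:440],None,fx=3.2,fy=3.2,interpolation=2); cv2.imwrite('pics/w9c.png',c)
```

```text
(no output)
```

View pics/w9c.png

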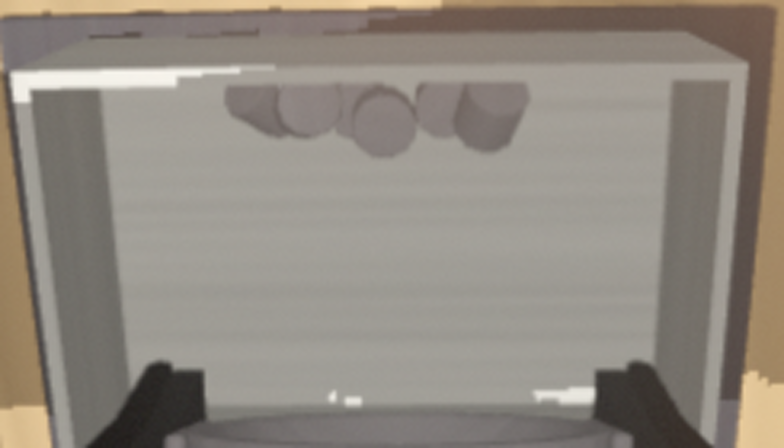

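```bash
python3 -m pendant '{"xyz":[[0,0,-0.006],[0,0,-0.004],[0,0,0]],"turn":[0,0,0]}' >/dev/null; python3 s.py;  python3 -m pendant '{"xyz":[[0,0,0.02],[0,0,0.04],[0,0.01,0.04],[0,0.02,0.0]],"turn":[0,0,0,0]}' - 20 >/dev/null; python3 s.py
python3 - <<'E'
from h import *
T,im=snap("wrist","w10.png"); cv2.imwrite('pics/w10c.png',cv2.resize(im[100:400,160:460],None,fx=2,fy=2,interpolation=2)[:,:,::-1])
E
```

```text
29.325 q [-29.4  15.5  25.1 107.   -5.   60.3  -7.7] x [-0.018 -0.04  -0.999] y [ 0.996 -0.092 -0.014] p [0.551 0.031 0.07 ] F [ 0.3  0.9 -0.5] g 0.064
29.825 q [-32.5   9.8  24.9 100.7  -1.9  72.1 -12.8] x [-0.024 -0.044 -0.999] y [ 0.995 -0.098 -0.02 ] p [0.548 0.057 0.171] F [-0.   0.5 -1.9] g 0.0637
```

View pics/w10c.png

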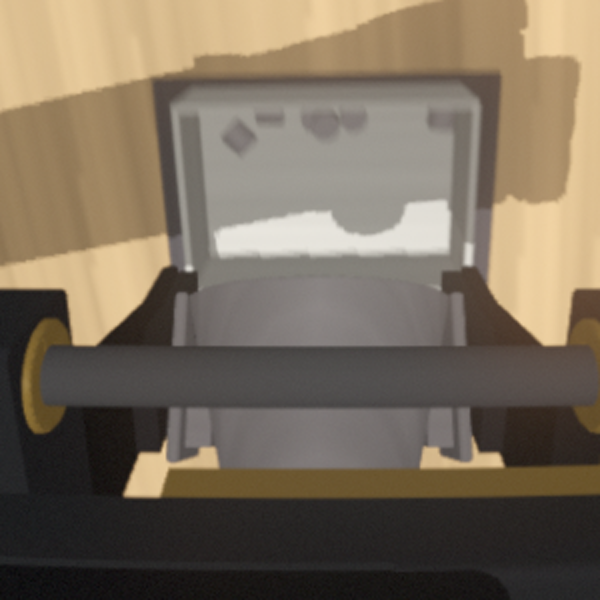

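```bash
python3 -m pendant '{"xyz":[[-0.005,-0.03,0.01],[-0.01,-0.055,0],[-0.01,-0.06,0],[-0.01,-0.06,0],[-0.01,-0.055,-0.02],[-0.005,-0.02,-0.05],[0,0,-0.04],[0,0,0]],"turn":[0,0,0,0,-0.01,0,0,0]}' >/dev/null; python3 s.py
python3 - <<'E'
from h import *
T,im=snap("side"); c=cv2.resize(im[200:400,220:440],None,fx=3.5,fy=3,interpolation=2); cv2.imwrite('pics/s11.png',c[:,:,::-1])
E
```

```text
30.875 q [-12.3  16.2  36.1 110.5  -7.   58.2  21.3] x [-0.051 -0.044 -0.998] y [ 0.994 -0.094 -0.046] p [ 0.483 -0.222  0.052] F [-1.  -0.3 -1.3] g 0.0635
```

View pics/s11.png

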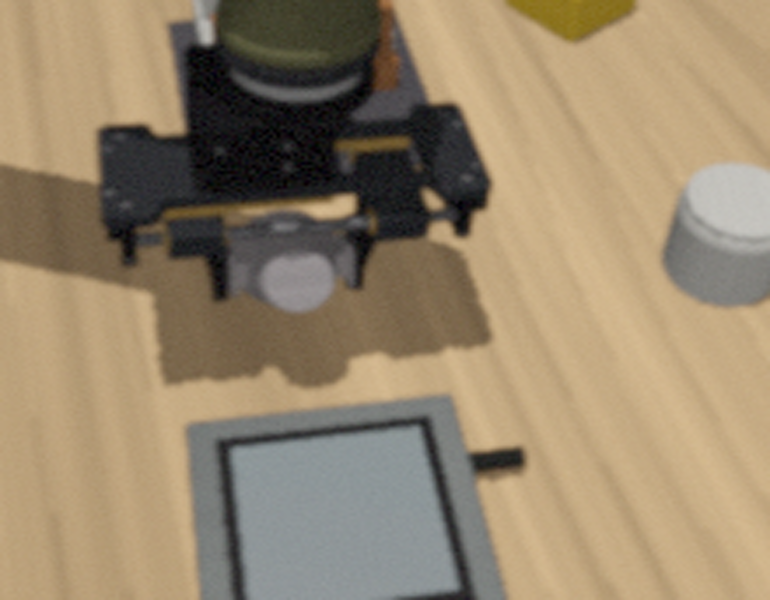

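```bash
python3 -m pendant '{"xyz":[[0,0,-0.016],[0,0,-0.016],[0,0,-0.006],[0,0,0]],"turn":[0,0,0,0]}' - 6 >/dev/null; python3 s.py
```

```text
31.425 q [-11.2  19.4  35.  111.7  -9.5  53.9  23. ] x [-0.042 -0.045 -0.998] y [ 0.995 -0.09  -0.038] p [ 0.488 -0.221  0.016] F [-0.3  0.  -1.7] g 0.064
```

```bash
python3 -m pendant '{"xyz":[[0,0,-0.005],[0,0,0]],"turn":[0,0]}' >/dev/null; python3 s.py; python3 -m pendant '{"xyz":[[0,0,0],[0,0,0],[0,0,0]],"turn":[0,0,0]}' 0.83 10 >/dev/null; python3 s.py
python3 - <<'E'
from h import *
T,im=snap("side"); c=cv2.resize(im[200:400,220:440],None,fx=3.5,fy=3,interpolation=2); cv2.imwrite('pics/s12.png',c[:,:,::-1])
T,im=snap("wrist","w12.png")
E
```

```text
31.675 q [-11.   19.8  34.9 111.8  -9.8  53.3  23.2] x [-0.041 -0.045 -0.998] y [ 0.995 -0.09  -0.037] p [ 0.489 -0.221  0.012] F [-0.4 -0.2 -2. ] g 0.064
32.05 q [-11.   19.7  34.9 111.7  -9.8  53.3  23.2] x [-0.038 -0.046 -0.998] y [ 0.995 -0.09  -0.034] p [ 0.49  -0.222  0.013] F [ 0.4 -0.5 -0.3] g 0.0721
```

View pics/s12.png

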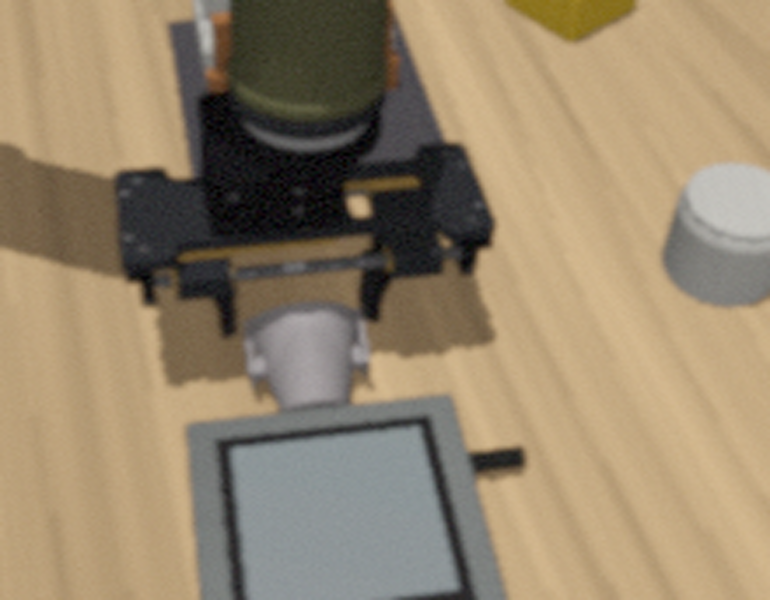

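View pics/w12.png

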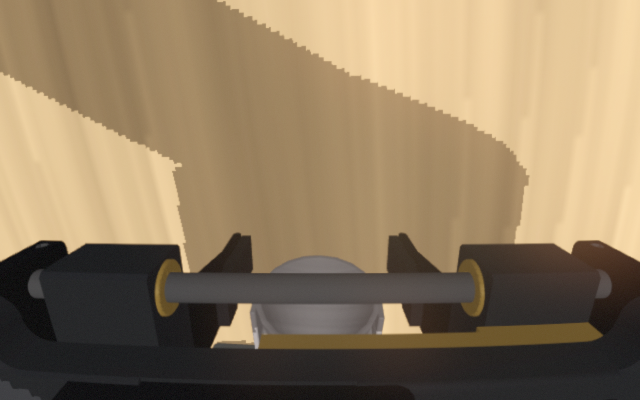

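```bash
python3 -m pendant '{"xyz":[[-0.001,-0.012,0],[-0.002,-0.012,0],[0,0,0]],"turn":[0,0,0]}' >/dev/null; python3 s.py; python3 -m pendant '{"xyz":[[0,0,0],[0,0,0]],"turn":[0,0]}' 0.0 8 >/dev/null; python3 s.py
python3 - <<'E'
from h import *
T,im=snap("side"); c=cv2.resize(im[200:400,220:440],None,fx=3.5,fy=3,interpolation=2); cv2.imwrite('pics/s13.png',c[:,:,::-1])
E
```

```text
32.525 q [ -8.4  20.7  35.3 110.7 -10.5  53.5  26.4] x [-0.038 -0.047 -0.998] y [ 0.995 -0.091 -0.034] p [ 0.487 -0.248  0.013] F [ 0.3  0.9 -0.4] g 0.0719
32.775 q [ -8.4  20.7  35.3 110.7 -10.5  53.5  26.4] x [-0.038 -0.047 -0.998] y [ 0.995 -0.091 -0.034] p [ 0.486 -0.248  0.013] F [-0.2 -0.7  0.7] g 0.0648
```

View pics/s13.png

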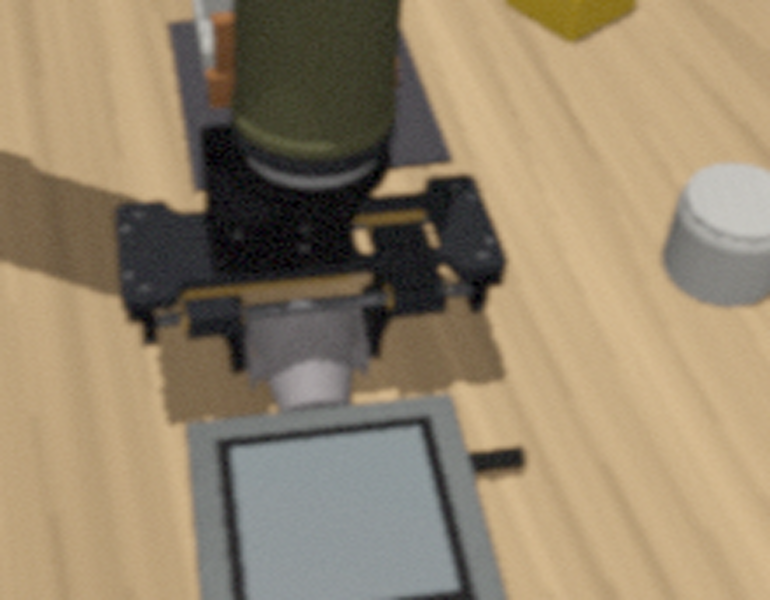

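```bash
python3 -m pendant '{"xyz":[[0,0,0],[0,-0.002,0.009],[0,-0.003,0.009],[-0.001,-0.008,0.001],[-0.001,-0.008,0]],"turn":[0,0,0,0,0]}' >/dev/null; python3 s.py
python3 - <<'E'
from h import *
T,im=snap("side"); c=cv2.resize(im[200:400,220:440],None,fx=3.5,fy=3,interpolation=2); cv2.imwrite('pics/s14.png',c[:,:,::-1])
T,im=snap("wrist","w14.png")
E
```

```text
33.45 q [ -7.1  19.8  35.9 109.  -10.4  56.3  28.2] x [-0.04  -0.035 -0.999] y [ 0.995 -0.087 -0.037] p [ 0.485 -0.262  0.033] F [-1.3  7.9  2.4] g 0.0641
```

View pics/s14.png

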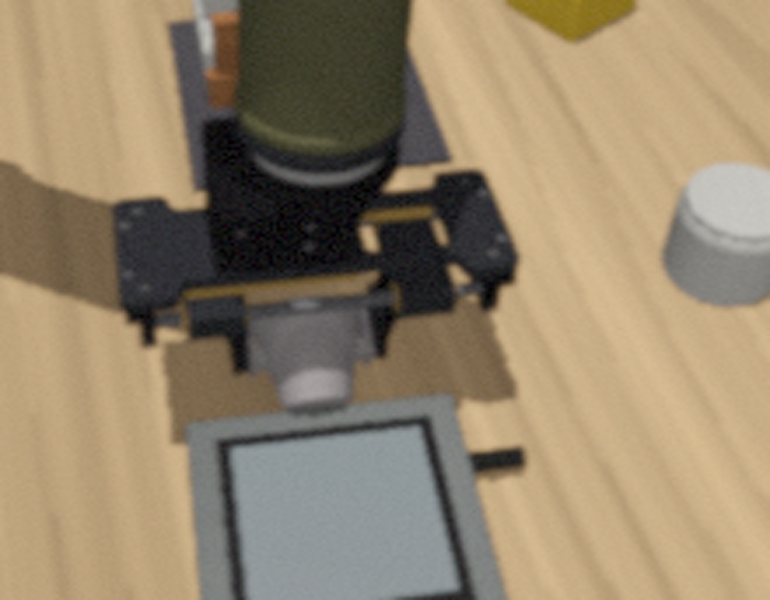

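View pics/w14.png

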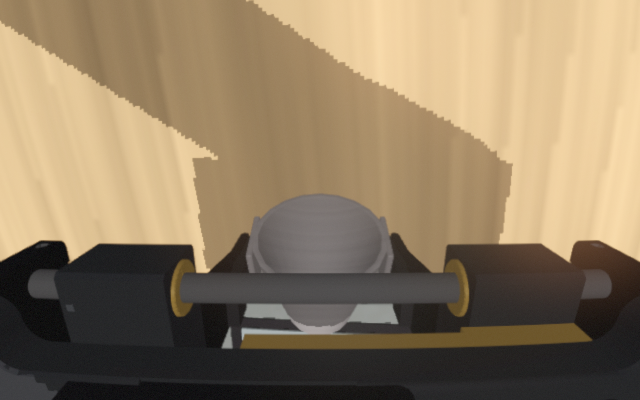

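Run:
```python
from cuppose import *
T=toolT(); im=cv2.imread('pics/w14.png')
for t in (30,40,50,60,70):
  for h in (.025,.03,.035,.04,.045):
    p=proj(T,t,h); print(t,h,p.min(0).round(),p.max(0).round())
cv2.imwrite('pics/w14c.png',cv2.resize(im[180:400,190:450],None,fx=3,fy=2.7,interpolation=2))
```

```text
30 0.025 [235. 189.] [398. 355.]
30 0.03 [238. 192.] [396. 351.]
30 0.035 [242. 195.] [393. 348.]
30 0.04 [245. 197.] [391. 345.]
30 0.045 [248. 199.] [389. 343.]
40 0.025 [236. 180.] [397. 340.]
40 0.03 [239. 185.] [395. 340.]
40 0.035 [242. 190.] [393. 339.]
40 0.04 [245. 194.] [391. 339.]
40 0.045 [248. 198.] [389. 339.]
50 0.025 [238. 175.] [397. 321.]
50 0.03 [241. 181.] [395. 324.]
50 0.035 [243. 187.] [393. 327.]
50 0.04 [246. 193.] [391. 329.]
50 0.045 [248. 199.] [389. 332.]
60 0.025 [240. 173.] [396. 300.]
60 0.03 [242. 181.] [394. 306.]
60 0.035 [245. 188.] [392. 312.]
60 0.04 [247. 195.] [390. 317.]
60 0.045 [249. 201.] [389. 322.]
70 0.025 [242. 174.] [394. 277.]
70 0.03 [244. 182.] [393. 286.]
70 0.035 [246. 191.] [391. 294.]
70 0.04 [248. 198.] [390. 302.]
70 0.045 [250. 206.] [388. 310.]
```

View pics/w14c.png

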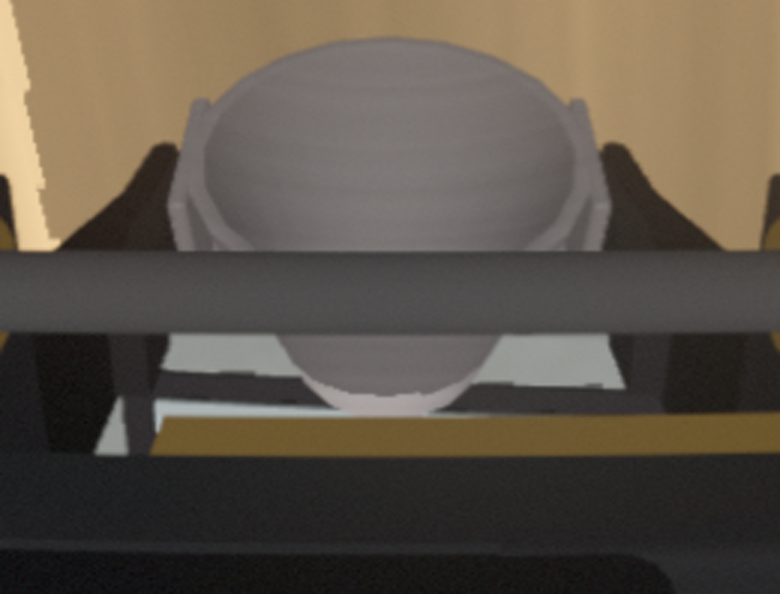

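```bash
python3 -m pendant '{"xyz":[[0,0.002,0.01],[0,0,0.04],[-0.004,-0.04,0.02],[-0.005,-0.055,0],[-0.005,-0.055,0],[-0.004,-0.045,0],[0,-0.01,-0.025],[0,0,-0.02],[0,0,0]],"turn":[0,0,0,0,0,0,0,0,0]}' - 20 >/dev/null; python3 s.py
python3 - <<'E'
from h import *
T,im=snap("wrist","w15.png")
cv2.imwrite('pics/w15c.png',cv2.resize(im[100:400,160:480],None,fx=2,fy=1.9,interpolation=2)[:,:,::-1])
E
```

```text
34.675 q [ 12.5  30.6  38.6  92.2 -17.2  63.5  49.9] x [-0.035 -0.045 -0.998] y [ 0.996 -0.084 -0.031] p [ 0.466 -0.475  0.066] F [ 0.4  0.6 -0.7] g 0.0638
```

View pics/w15c.png

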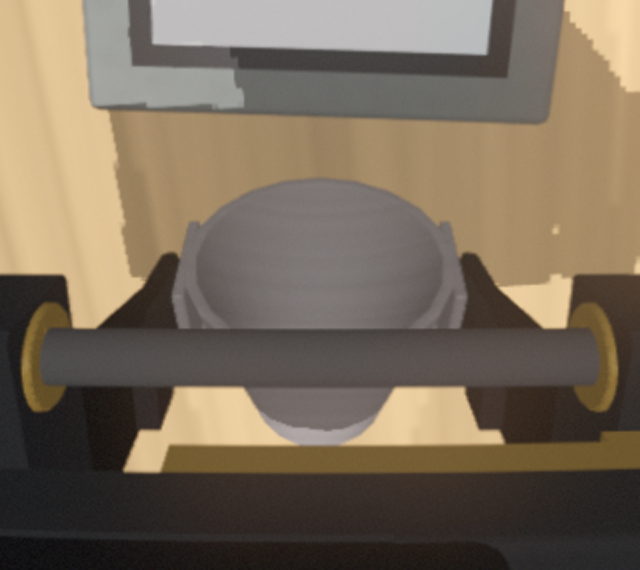

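```bash
python3 -m pendant '{"xyz":[[0.001,0.011,-0.01],[0,0,-0.014],[0,0,-0.008],[0,0,-0.006]],"turn":[0,0,0,0]}' - 9 >/dev/null; python3 s.py; python3 -m pendant '{"xyz":[[0,0,-0.006],[0,0,-0.006],[0,0,-0.002]],"turn":[0,0,0]}' - 7 >/dev/null; python3 s.py
python3 - <<'E'
from h import *
T,im=snap("wrist","w16.png")
cv2.imwrite('pics/w16c.png',cv2.resize(im[100:400,160:480],None,fx=2,fy=1.9,interpolation=2)[:,:,::-1])
E
```

```text
35.225 q [ 12.   32.   37.5  94.8 -18.3  59.3  49.9] x [-0.028 -0.05  -0.998] y [ 0.997 -0.08  -0.024] p [ 0.471 -0.464  0.03 ] F [-1.7 -2.9  2.2] g 0.064
35.6 q [ 12.4  32.9  37.2  95.1 -18.9  58.1  50.2] x [-0.027 -0.051 -0.998] y [ 0.996 -0.082 -0.023] p [ 0.47  -0.466  0.018] F [-2.8  1.9  7.8] g 0.064
```

View pics/w16c.png

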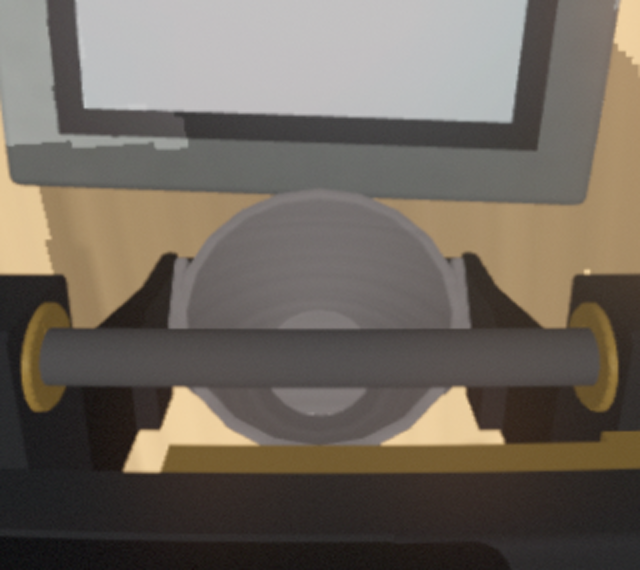

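```bash
python3 -m pendant '{"xyz":[[0,0.004,0.001],[0,0.005,0.001],[0,0.005,0],[0,0,0]],"turn":[0,0,0,0]}' - 7 >/dev/null; python3 s.py
python3 - <<'E'
from h import *
T,im=snap("wrist","w17.png")
cv2.imwrite('pics/w17c.png',cv2.resize(im[100:400,160:480],None,fx=2,fy=1.9,interpolation=2)[:,:,::-1])
E
```

```text
36.15 q [ 10.9  31.6  37.6  96.5 -18.2  57.5  49. ] x [-0.024 -0.059 -0.998] y [ 0.996 -0.084 -0.019] p [ 0.471 -0.456  0.023] F [-0.4 -1.7  2.3] g 0.0635
```

View pics/w17c.png

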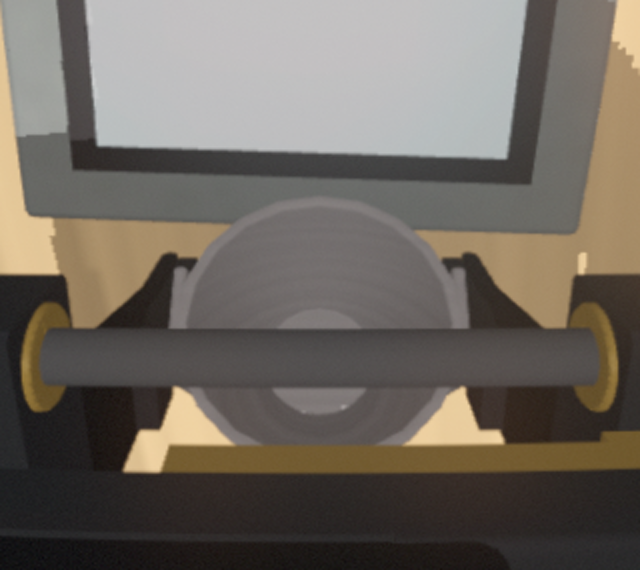

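Run:
```python
from cuppose import *
T=toolT()
g=T[:3,3]-.0187*T[:3,0]; a=T[:3,1]; up=np.array([0,0,1.]); f=np.cross(up,a); f/=np.linalg.norm(f)
for h in (.03,.04,.048):
  for t in (0,10,20,30,40):
    tr=np.radians(t); u=np.sin(tr)*f+np.cos(tr)*up; v=np.cross(u,a)
    fl=np.array([pix("wrist",g+(.004-h)*u+.0158*(np.cos(k)*a+np.sin(k)*v),T) for k in np.linspace(0,6.28,40)])
    p=proj(T,t,h); q=lambda A:(((A[:,1].min()-100)*1.9).round(),((A[:,1].max()-100)*1.9).round(),((A[:,0].max()-A[:,0].min())*2).round())
    print(h,t,'rim',q(p),'floor',q(fl),'foot z',round(float((g-h*u+.018*v*np.sign(-1))[2]),4),round(float((g-h*u)[2]-.018*np.sin(tr)),4))
```

```text
0.03 0 rim (np.float64(258.0), np.float64(502.0), np.float64(311.0)) floor (np.float64(222.0), np.float64(320.0), np.float64(115.0)) foot z 0.0112 0.0112
0.03 10 rim (np.float64(225.0), np.float64(501.0), np.float64(314.0)) floor (np.float64(234.0), np.float64(338.0), np.float64(114.0)) foot z 0.0147 0.0085
0.03 20 rim (np.float64(197.0), np.float64(494.0), np.float64(315.0)) floor (np.float64(248.0), np.float64(356.0), np.float64(114.0)) foot z 0.0191 0.0068
0.03 30 rim (np.float64(177.0), np.float64(480.0), np.float64(314.0)) floor (np.float64(263.0), np.float64(374.0), np.float64(114.0)) foot z 0.0242 0.0062
0.03 40 rim (np.float64(163.0), np.float64(458.0), np.float64(312.0)) floor (np.float64(280.0), np.float64(390.0), np.float64(115.0)) foot z 0.0298 0.0066
0.04 0 rim (np.float64(236.0), np.float64(469.0), np.float64(291.0)) floor (np.float64(209.0), np.float64(303.0), np.float64(110.0)) foot z 0.0012 0.0012
0.04 10 rim (np.float64(214.0), np.float64(474.0), np.float64(292.0)) floor (np.float64(226.0), np.float64(325.0), np.float64(109.0)) foot z 0.0049 -0.0014
0.04 20 rim (np.
[... 534 characters left out ...]
at64(199.0), np.float64(290.0), np.float64(106.0)) foot z -0.0068 -0.0068
0.048 10 rim (np.float64(207.0), np.float64(454.0), np.float64(277.0)) floor (np.float64(220.0), np.float64(316.0), np.float64(104.0)) foot z -0.003 -0.0092
0.048 20 rim (np.float64(197.0), np.float64(459.0), np.float64(277.0)) floor (np.float64(243.0), np.float64(341.0), np.float64(104.0)) foot z 0.0022 -0.0101
0.048 30 rim (np.float64(191.0), np.float64(459.0), np.float64(277.0)) floor (np.float64(267.0), np.float64(367.0), np.float64(104.0)) foot z 0.0086 -0.0094
0.048 40 rim (np.float64(190.0), np.float64(454.0), np.float64(277.0)) floor (np.float64(292.0), np.float64(393.0), np.float64(105.0)) foot z 0.016 -0.0072
```

```bash
python3 -m pendant '{"xyz":[[0,0.006,0.001],[0,0.006,0.001],[0,0.004,0.001],[0,0,0]],"turn":[0,0,0,0]}' - 6 >/dev/null; python3 s.py
python3 - <<'E'
from h import *
T,im=snap("wrist","w18.png")
cv2.imwrite('pics/w18c.png',cv2.resize(im[100:400,160:480],None,fx=2,fy=1.9,interpolation=2)[:,:,::-1])
E
```

```text
36.7 q [  9.2  30.3  38.2  98.  -17.2  56.4  47.4] x [-0.021 -0.074 -0.997] y [ 0.996 -0.089 -0.015] p [ 0.47  -0.448  0.026] F [ 1.5 -2.8 -1.5] g 0.0642
```

View pics/w18c.png

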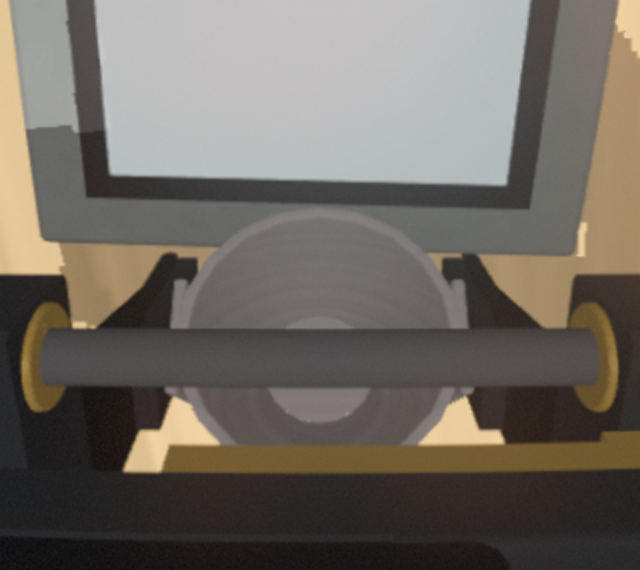

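```bash
python3 -m pendant '{"xyz":[[0,-0.008,0.01],[0,0,0.05],[0.003,0.04,0.03],[0.005,0.055,0],[0.005,0.055,0],[0.005,0.055,0],[0.003,0.015,-0.02],[0,0,-0.035],[0,0,-0.02],[0,0,0]],"turn":[0,0,0,0,0,0,0,0,0,0]}' - 20 >/dev/null; python3 s.py
python3 - <<'E'
from h import *
T,im=snap("side"); c=cv2.resize(im[200:400,220:440],None,fx=3.5,fy=3,interpolation=2); cv2.imwrite('pics/s19.png',c[:,:,::-1])
E
```

```text
38.0 q [-14.1  16.9  37.4 111.9  -8.1  55.5  22.1] x [-0.033 -0.052 -0.998] y [ 0.996 -0.083 -0.029] p [ 0.487 -0.217  0.038] F [ 0.1  0.2 -2.2] g 0.0638
```

View pics/s19.png

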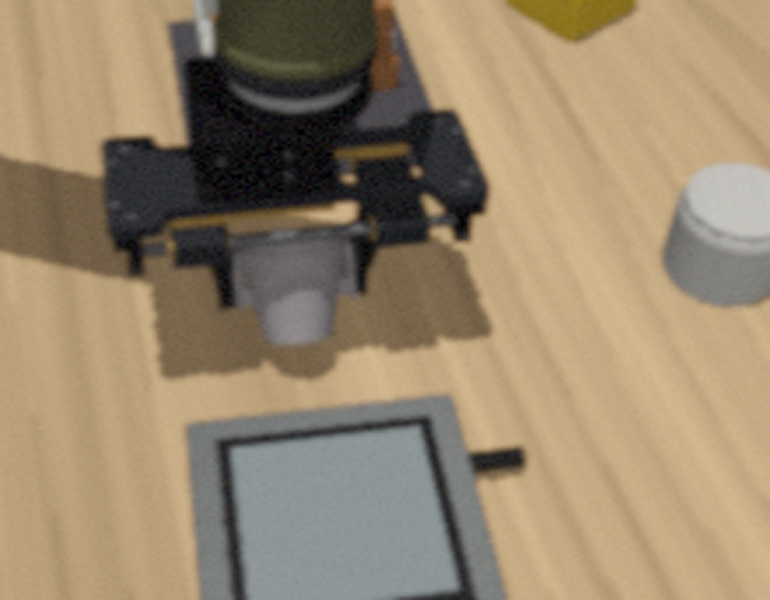

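```bash
python3 -m pendant '{"xyz":[[0,-0.012,-0.008],[-0.001,-0.012,-0.006],[-0.001,-0.008,0],[-0.001,-0.006,0],[-0.001,-0.006,0]],"turn":[0,0,0,0,0]}' - 7 >/dev/null; python3 s.py
python3 - <<'E'
from h import *
T,im=snap("side"); c=cv2.resize(im[200:400,220:440],None,fx=3.5,fy=3,interpolation=2); cv2.imwrite('pics/s20.png',c[:,:,::-1])
E
```

```text
38.675 q [ -8.8  20.1  37.5 110.1 -11.1  54.5  28.7] x [-0.029 -0.045 -0.999] y [ 0.996 -0.084 -0.025] p [ 0.486 -0.261  0.026] F [0.3 7.5 2. ] g 0.0641
```

View pics/s20.png

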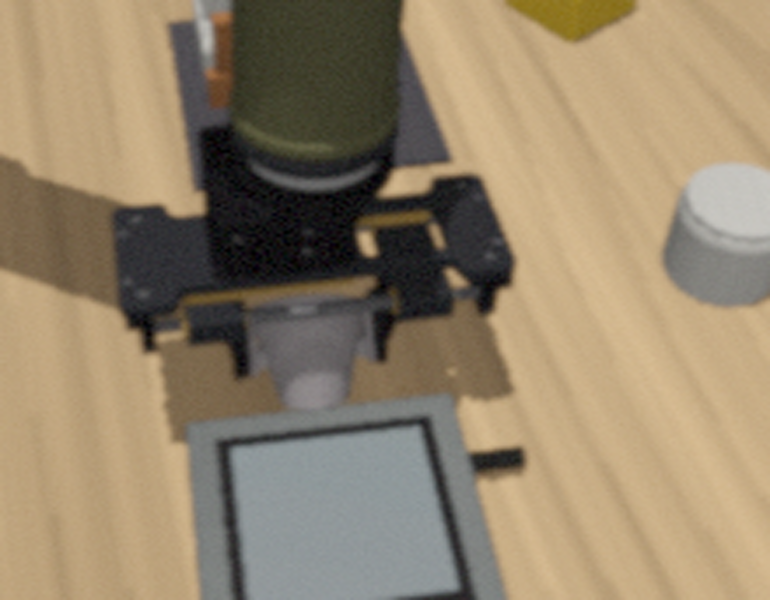

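```bash
python3 -m pendant '{"xyz":[[-0.001,-0.006,-0.001],[-0.001,-0.006,-0.001]],"turn":[0,0]}' - 7 >/dev/null; python3 s.py
python3 - <<'E'
from h import *
T,im=snap("wrist","w21.png")
cv2.imwrite('pics/w21c.png',cv2.resize(im[100:400,160:480],None,fx=2,fy=1.9,interpolation=2)[:,:,::-1])
E
```

```text
38.975 q [ -7.5  20.6  37.4 109.6 -12.   54.8  30.4] x [-0.028 -0.036 -0.999] y [ 0.996 -0.082 -0.025] p [ 0.485 -0.268  0.025] F [-0.9  7.   1.8] g 0.0642
```

View pics/w21c.png

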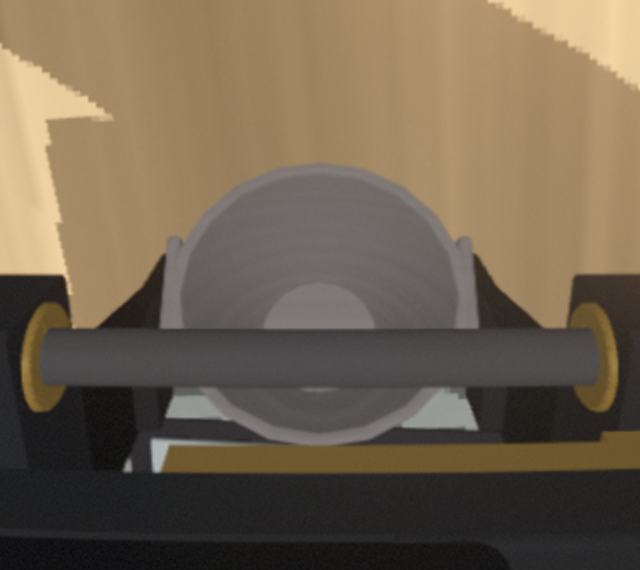

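```bash
python3 -m pendant '{"xyz":[[0,0.004,0.01],[-0.01,0,0.05],[-0.04,-0.03,0.05],[-0.05,-0.03,0.02],[-0.055,-0.03,0],[-0.055,-0.03,0],[-0.055,-0.03,0],[-0.055,-0.03,0],[-0.05,-0.01,0]],"turn":[0,0,0,0,0,0,0,0,0]}' - 25 >/dev/null; python3 s.py
```

```text
40.15 q [  6.5 -10.3  60.4 115.9  11.7  67.4  57.8] x [-0.014 -0.048 -0.999] y [ 0.997 -0.08  -0.01 ] p [ 0.117 -0.457  0.16 ] F [-0.4 -1.2 -1.3] g 0.0636
```

```bash
python3 -m pendant '{"xyz":[[-0.005,0.05,0],[-0.005,0.05,0],[-0.005,0.05,0],[-0.005,0.05,0]],"turn":[0,0,0,0]}' >/dev/null; python3 s.py
```

```text
40.65 q [ 55.2 -17.3  11.8 124.4   5.   69.1  60. ] x [ 0.006 -0.066 -0.998] y [ 0.996 -0.086  0.011] p [ 0.104 -0.368  0.174] F [-0.2  0.1 -1.4] g 0.0638
```

```bash
python3 -m pendant '{"xyz":[[-0.005,0.05,0],[-0.005,0.055,0],[-0.01,0.055,0]],"turn":[0,0,0]}' >/dev/null; python3 s.py
```

```text
41.025 q [ 52.9 -17.3  10.4 136.1  -0.6  69.7  57.2] x [-0.014  0.164 -0.986] y [ 0.995 -0.095 -0.03 ] p [ 0.105 -0.236  0.083] F [ 0.4 -1.2 -2.2] g 0.064
```

```bash
python3 -m pendant '{"xyz":[[0,0.03,0.01]],"turn":[0]}' >/dev/null; python3 s.py; python3 -m pendant '{"xyz":[[0,-0.05,0.01],[0,-0.05,0],[0,-0.04,0],[0,0,0]],"turn":[0,0,0,0]}' >/dev/null; python3 s.py;  python3 - <<'E'
from h import *
T,im=snap("wrist","w22.png")
cv2.imwrite('pics/w22c.png',cv2.resize(im[100:400,160:480],None,fx=2,fy=1.9,interpolation=2)[:,:,::-1])
E
cat > fit.py <<'E'
from cuppose import *
T=toolT()
g=T[:3,3]-.0187*T[:3,0]; a=T[:3,1]; up=np.array([0,0,1.]); f=np.cross(up,a); f/=np.linalg.norm(f)
for h in (.025,.03,.035,.04):
  for t in (0,8,16,24,32):
    tr=np.radians(t); u=np.sin(tr)*f+np.cos(tr)*up; v=np.cross(u,a)
    fl=np.array([pix("wrist",g+(.004-h)*u+.0158*(np.cos(k)*a+np.sin(k)*v),T) for k in np.linspace(0,6.28,40)])
    p=proj(T,t,h); q=lambda A:tuple(int(x) for x in ((A[:,1].min()-100)*1.9,(A[:,1].max()-100)*1.9,(A[:,0].max()-A[:,0].min())*2))
    print(h,t,'rim',q(p),'floor',q(fl),'low',round(float((g-h*u)[2]-.018*np.sin(tr)),4))
E
python3 fit.py
```

```text
41.15 q [ 65.4 -17.3  -2.1 136.5  -4.5  70.5  60. ] x [-0.019  0.177 -0.984] y [ 0.995 -0.089 -0.035] p [ 0.109 -0.221  0.083] F [-0.2 -0.3 -0.5] g 0.0635
41.65 q [ 68.4  -0.1   3.1 120.3  -2.   69.4  67.2] x [-0.021  0.168 -0.986] y [ 0.995 -0.088 -0.036] p [ 0.108 -0.368  0.096] F [-0.9  0.8 -2. ] g 0.0638
0.025 0 rim (219, 513, 326) floor (241, 349, 117) low 0.0892
0.025 8 rim (194, 503, 326) floor (250, 361, 117) low 0.0869
0.025 16 rim (173, 488, 326) floor (260, 373, 117) low 0.0852
0.025 24 rim (158, 468, 324) floor (271, 385, 117) low 0.084
0.025 32 rim (147, 442, 321) floor (283, 395, 118) low 0.0834
0.03 0 rim (215, 499, 314) floor (237, 343, 114) low 0.0842
0.03 8 rim (194, 492, 314) floor (249, 357, 114) low 0.082
0.03 16 rim (178, 481, 314) floor (261, 371, 114) low 0.0804
0.03 24 rim (165, 464, 312) floor (274, 385, 114) low 0.0794
0.03 32 rim (157, 444, 310) floor (288, 398, 115) low 0.0792
0.035 0 rim (211, 486, 302) floor (234, 337, 111) low 0.0792
0.035 8 rim (194, 482, 303) floor (248, 353, 111) low 0.077
0.035 16 rim (182, 474, 302) floor (262, 369, 111) low 0.0756
0.035 24 rim (173, 461, 301) floor (277, 385, 111) low 0.0749
0.035 32 rim (167, 445, 300) floor (293, 400, 112) low 0.0749
0.04 0 rim (207, 473, 292) floor (231, 331, 108) low 0.0742
0.04 8 rim (195, 472, 292) floor (246, 349, 108) low 0.072
0.04 16 rim (185, 467, 292) floor (263, 367, 108) low 0.0708Traceback (most recent call last):
  File "fit.py", line 8, in <module>
    p=proj(T,t,h); q=lambda A:tuple(int(x) for x in ((A[:,1].min()-100)*1.9,(A[:,1].max()-100)*1.9,(A[:,0].max()-A[:,0].min())*2))
  File "cuppose.py", line 6, in proj
    return np.array([pix(n,P,T) for P in rim])
                     ~~~^^^^^^^
  File "h.py", line 13, in pix
    p=camera_params(n); c=np.linalg.inv(camT(n,T))@np.r_[P,1]; s=c[:2]/c[2]; s=s*(1+p['k1']*(s@s))
ValueError: time passes only in moves, steps and waits
```

View pics/w22c.png

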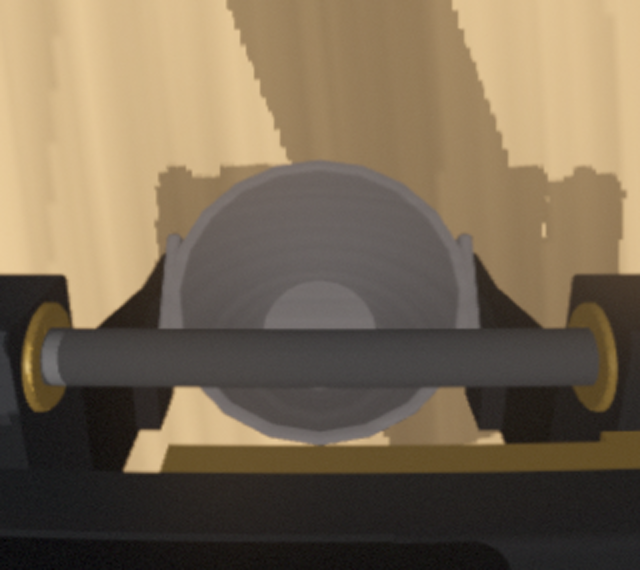

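```bash
python3 -m pendant '{"xyz":[[-0.005,0.055,0.02],[-0.005,0.055,0.02],[0,0.055,0.01],[0,0.055,0.01]],"turn":[0,0,0,0]}' >/dev/null; python3 s.py
```

```text
42.2 q [ 71.3 -17.3  -6.2 132.6  -5.1  78.5  61. ] x [-0.048  0.24  -0.969] y [ 0.992 -0.099 -0.074] p [ 0.1   -0.213  0.119] F [-0.9 -0.4 -0.8] g 0.0637
```

```bash
python3 -m pendant '{"xyz":[[0,0.06,0.02],[0,0.06,0.02]],"turn":[0,0]}' >/dev/null; python3 s.py
```

```text
42.45 q [ 70.8 -17.3 -10.5 134.8  -7.5  80.9  57.6] x [-0.088  0.315 -0.945] y [ 0.989 -0.086 -0.121] p [ 0.108 -0.165  0.109] F [-0.6 -1.  -1.3] g 0.0639
```

```bash
python3 -m pendant '{"xyz":[[0,-0.05,0.01],[0,-0.055,0],[0,-0.055,0],[0,-0.05,-0.02],[0,-0.02,-0.03],[0,0,-0.02],[0,0,0]],"turn":[0,0,0,0,0,0,0]}' >/dev/null; python3 s.py
```

```text
43.325 q [ 73.4  14.3  -2.  112.    0.   72.4  65.8] x [-0.095  0.307 -0.947] y [ 0.989 -0.078 -0.124] p [ 0.107 -0.397  0.05 ] F [-0.2  0.5 -1.2] g 0.0634
```

Lower to the bench.

```bash
python3 -m pendant '{"xyz":[[0,0,-0.015],[0,0,-0.012],[0,0,-0.004],[0,0,0]],"turn":[0,0,0,0]}' >/dev/null; python3 s.py
python3 - <<'E'
from h import *
T,im=snap("wrist","w23.png")
cv2.imwrite('pics/w23c.png',cv2.resize(im[100:400,160:480],None,fx=2,fy=1.9,interpolation=2)[:,:,::-1])
E
```

```text
43.825 q [ 73.3  16.7  -2.  113.2   0.1  68.6  65.7] x [-0.095  0.304 -0.948] y [ 0.989 -0.077 -0.123] p [ 0.107 -0.397  0.019] F [ 0.2  0.2 -1.4] g 0.064
```

View pics/w23c.png

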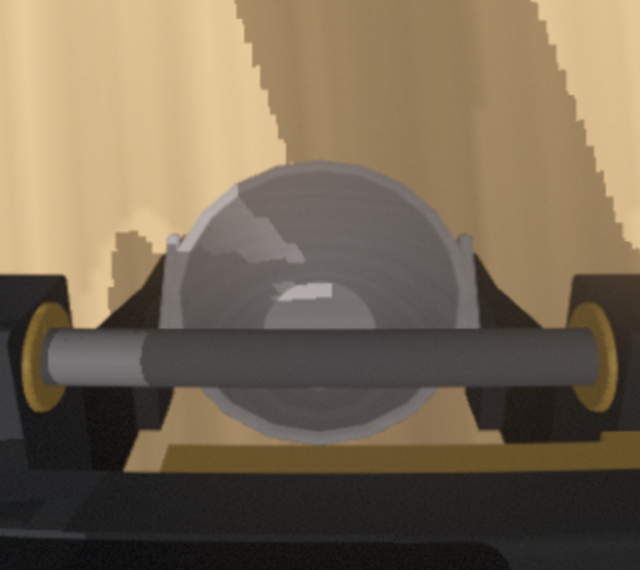

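```bash
python3 -m pendant '{"xyz":[[0,0,-0.003],[0,0,-0.003]],"turn":[0,0]}' - 10 >/dev/null; python3 s.py
```

```text
44.125 q [ 73.3  17.   -2.  113.2   0.2  68.2  65.7] x [-0.095  0.301 -0.949] y [ 0.989 -0.077 -0.123] p [ 0.107 -0.399  0.016] F [-1.6 -0.8 11.4] g 0.0638
```

```bash
python3 -m pendant '{"xyz":[[0,0,0.001],[0,0,0.001],[0,0,0.001]],"turn":[0,0,0]}' 0.85 >/dev/null; python3 s.py
python3 - <<'E'
from h import *
T,im=snap("wrist","w24.png")
cv2.imwrite('pics/w24c.png',cv2.resize(im[100:400,160:480],None,fx=2,fy=1.9,interpolation=2)[:,:,::-1])
E
```

```text
44.5 q [ 73.3  16.7  -2.  113.    0.2  68.6  65.7] x [-0.094  0.3   -0.949] y [ 0.989 -0.078 -0.123] p [ 0.107 -0.399  0.02 ] F [-1.   0.1 -0.1] g 0.0735
```

View pics/w24c.png

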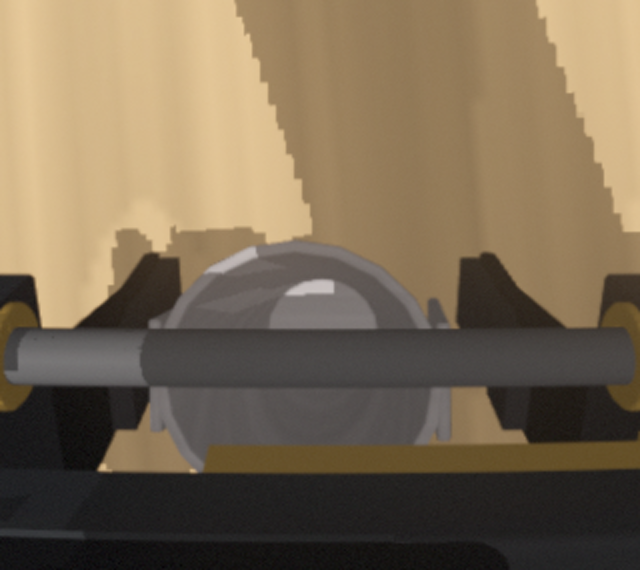

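```bash
python3 -m pendant '{"xyz":[[0,0,0],[0.003,-0.006,0.02],[0.006,-0.015,0.05],[0.006,-0.015,0.05],[0,0,0.04]],"turn":[0,0,0,0,0]}' 1.0 >/dev/null; python3 s.py
python3 - <<'E'
from h import *
np.set_printoptions(precision=3,suppress=True)
T,im=snap("wrist","w25.png")
for k in ["cup","cup_rim"]:
    for r in pinpoint("wrist",k)[:1]: print(k,round(r['score'],2),w("wrist",r['at'],T))
E
```

```text
45.175 q [72.9 10.7 -1.9 99.7 -0.2 88.4 65.5] x [-0.096  0.308 -0.946] y [ 0.989 -0.076 -0.126] p [ 0.122 -0.432  0.181] F [ 0.4 -0.8  0.4] g 0.087
cup 0.85 [ 0.106 -0.413  0.   ]
cup_rim 0.88 [ 0.1   -0.416  0.059]
```

View pics/w25.png

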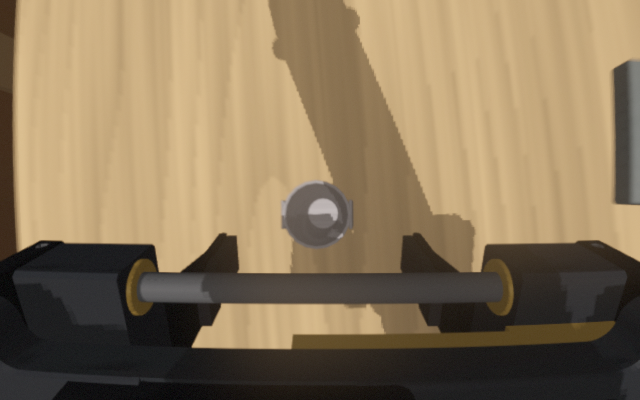

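```bash
python3 -m pendant '{"xyz":[[0.05,0.01,0.03],[0.055,0.02,0.02],[0.055,0.02,0.01],[0.055,0.03,0],[0.04,0.05,0],[0.02,0.06,0],[0,0.06,0],[0,0.06,0],[0,0.06,0],[0,0.06,0]],"turn":[-0.16,-0.16,-0.16,-0.16,-0.16,-0.16,-0.16,-0.16,-0.16,-0.15]}' >/dev/null; python3 s.py
```

```text
46.575 q [ 15.  -17.1   3.6 123.1 -14.8  64.2 -66. ] x [ 0.246  0.179 -0.952] y [ 0.026 -0.984 -0.178] p [ 0.419 -0.077  0.204] F [ 0.1 -0.4  0.2] g 0.087
```

```bash
python3 -m pendant '{"xyz":[[0.01,0.06,0],[-0.005,0.06,0],[-0.02,0.06,0],[-0.03,0.05,0],[-0.04,0.0,0],[-0.04,-0.02,0]],"turn":[-0.05,-0.05,0,0,0,0]}' >/dev/null; python3 s.py
```

```text
47.325 q [ -32.7  -17.2    9.5  130.1   -3.1   56.7 -117.6] x [ 0.125  0.157 -0.98 ] y [-0.089 -0.982 -0.168] p [0.371 0.158 0.134] F [ 0.6 -0.3  0.1] g 0.0871
```

```bash
python3 -m pendant '{"xyz":[[0.0,0.05,0.02],[-0.02,0.05,0.02],[-0.03,0.03,0.02]],"turn":[0,0,0]}' >/dev/null; python3 s.py
```

```text
47.7 q [ -38.   -16.4   -5.3  123.7   -3.9   62.5 -137.9] x [ 0.107  0.147 -0.983] y [-0.101 -0.982 -0.158] p [0.313 0.284 0.183] F [-0.3  0.6  0.3] g 0.087
```

Push inward radially (az ≈ 42–50).

```bash
python3 -m pendant '{"xyz":[[-0.03,-0.045,0],[-0.03,-0.05,0],[-0.03,-0.05,0]],"turn":[0,0,0]}' >/dev/null; python3 s.py
```

```text
48.075 q [ -26.9  -17.1  -12.4  128.6   -8.2   63.5 -130.8] x [ 0.025  0.103 -0.994] y [-0.09  -0.99  -0.105] p [0.28  0.242 0.14 ] F [-0.   0.8  0.3] g 0.087
```

```bash
python3 -m pendant '{"xyz":[[-0.015,-0.06,0.01],[-0.015,-0.06,0.01]],"turn":[0,0]}' >/dev/null; python3 s.py
```

```text
48.325 q [ -22.4  -17.2   -9.9  131.1   -7.4   65.5 -125.2] x [-0.027  0.062 -0.998] y [-0.112 -0.992 -0.058] p [0.277 0.184 0.119] F [ 1.5 -1.1  1. ] g 0.0869
```

```bash
python3 -m pendant '{"xyz":[[-0.015,-0.06,0.01]],"turn":[0]}' >/dev/null; python3 s.py
```

```text
48.45 q [ -14.   -17.2  -15.2  131.6   -9.7   66.4 -119.4] x [-0.053  0.06  -0.997] y [-0.088 -0.995 -0.055] p [0.272 0.171 0.114] F [-0.6  1.  -0.4] g 0.0869
```

```bash
python3 -m pendant '{"xyz":[[0.03,-0.015,0.04],[0.05,-0.035,0.03],[0.055,-0.04,0.01],[0.055,-0.04,0],[0.05,-0.035,0],[0.03,-0.02,0],[0,0,0]],"turn":[0,0,0,0,0,0,0]}' >/dev/null; python3 s.py
python3 - <<'E'
from h import *
np.set_printoptions(precision=3,suppress=True)
T,im=snap("wrist","w26.png")
for k in ["tray","tray_grip","tray_bin","tray_pocket"]:
    for r in pinpoint("wrist",k)[:1]: print(k,round(r['score'],2),w("wrist",r['at'],T))
E
```

```text
49.325 q [ -0.7   8.5   1.6  99.8  -3.4  75.7 -92.8] x [-0.069  0.054 -0.996] y [-0.083 -0.995 -0.048] p [ 0.531 -0.014  0.183] F [-0.3  1.1  0.3] g 0.0868
tray 0.59 [ 0.546 -0.012  0.002]
tray_grip 0.79 [ 0.544 -0.013  0.08 ]
tray_bin 0.71 [0.551 0.047 0.008]
tray_pocket 0.72 [ 0.534 -0.061  0.024]
```

View pics/w26.png

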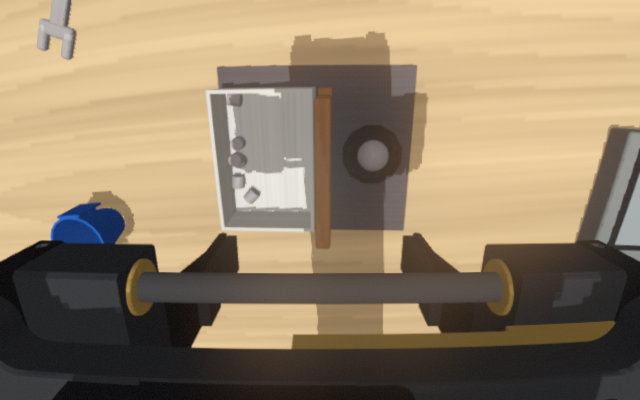

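Run:
```python
import cv2
im=cv2.imread('pics/w26.png'); c=cv2.resize(im[75:245,195:425],None,fx=3.4,fy=3.4,interpolation=2); cv2.imwrite('pics/w26c.png',c)
```

```text
(no output)
```

View pics/w26c.png

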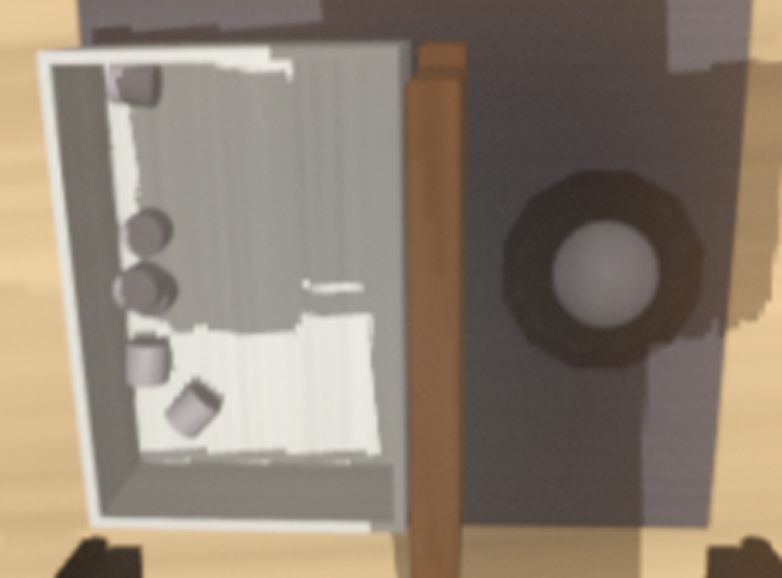

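Run:
```python
from h import *
np.set_printoptions(precision=4,suppress=True)
T=toolT()
f=lambda u,v:ray("wrist",u/3.4+195,v/3.4+75,.096,T)
for p in [(408,85),(464,80),(407,300),(464,300),(462,560),(411,560)]: print(p,f(*p))
print(T[:3,3],T[:3,3]-.0187*T[:3,0])
```

```text
(408, 85) [ 0.6011 -0.0094  0.096 ]
(464, 80) [ 0.6013 -0.0211  0.096 ]
(407, 300) [ 0.5552 -0.0055  0.096 ]
(464, 300) [ 0.5543 -0.0181  0.096 ]
(462, 560) [ 0.4904 -0.0134  0.096 ]
(411, 560) [ 0.491  -0.0012  0.096 ]
[ 0.529  -0.0108  0.1855] [ 0.5303 -0.0118  0.2041]
```

```bash
python3 -m pendant '{"xyz":[[0.008,0,-0.03],[0.007,0,-0.04],[0,0,-0.03],[0,0,-0.015],[0,0,0]],"turn":[0,0,0,0,0]}' >/dev/null; python3 s.py
```

```text
50.2 q [ -1.   15.4   1.1 105.3  -3.9  62.9 -91.9] x [-0.061  0.056 -0.997] y [-0.07  -0.996 -0.052] p [ 0.543 -0.006  0.071] F [-0.5 -0.  -0.3] g 0.087
```

```bash
python3 -m pendant '{"xyz":[[0.001,-0.004,-0.006],[0,0,0]],"turn":[0,0]}' >/dev/null; python3 s.py; python3 -m pendant '{"xyz":[[0,0,0],[0,0,0],[0,0,0],[0,0,0]],"turn":[0,0,0,0]}' 0.0 15 >/dev/null; python3 s.py; python3 -m pendant '{"xyz":[[0,0,0]],"turn":[0]}' - 50 >/dev/null; python3 s.py
```

```text
50.45 q [ -0.7  15.8   1.2 105.3  -4.   62.3 -91.4] x [-0.058  0.056 -0.997] y [-0.069 -0.996 -0.052] p [ 0.545 -0.01   0.067] F [-0.   0.3  0.7] g 0.0873
50.95 q [ -0.7  15.7   1.2 105.2  -4.   62.3 -91.4] x [-0.054  0.056 -0.997] y [-0.069 -0.996 -0.052] p [ 0.547 -0.01   0.069] F [-0.7  1.  -0. ] g 0.0548
51.075 q [ -0.7  15.7   1.2 105.2  -4.   62.3 -91.4] x [-0.054  0.056 -0.997] y [-0.069 -0.996 -0.052] p [ 0.547 -0.01   0.069] F [-0.3 -0.2 -0.4] g 0.0451
```

```bash
python3 -m pendant '{"xyz":[[0,0,0],[0,0,0],[0,0,0],[0,0,0]],"turn":[0,0,0,0]}' - 25 >/dev/null; python3 s.py; python3 -m pendant '{"xyz":[[0,0,0]],"turn":[0]}' - 50 >/dev/null; python3 s.py
```

```text
51.575 q [ -0.6  15.7   1.3 105.2  -3.9  62.3 -91.4] x [-0.055  0.054 -0.997] y [-0.07  -0.996 -0.051] p [ 0.547 -0.011  0.069] F [ 0.6  0.5 -0.1] g 0.0126
51.7 q [ -0.6  15.7   1.3 105.2  -3.8  62.3 -91.4] x [-0.055  0.054 -0.997] y [-0.069 -0.996 -0.05 ] p [ 0.547 -0.011  0.069] F [-0.4  0.9  2.4] g 0.0121
```

```bash
python3 -m pendant '{"xyz":[[0,0,0.004],[0,0,0.01],[0,0,0.018],[0,0,0.022],[0,0,0.02]],"turn":[0,0,0,0,0]}' >/dev/null; python3 s.py
python3 - <<'E'
from h import *
T,im=snap("side"); c=cv2.resize(im[120:300,220:400],None,fx=3.3,fy=3.2,interpolation=2); cv2.imwrite('pics/s27.png',c[:,:,::-1])
E
```

```text
52.325 q [ -0.8  11.4   1.4 101.3  -3.6  71.1 -92. ] x [-0.065  0.056 -0.996] y [-0.069 -0.996 -0.051] p [ 0.542 -0.01   0.143] F [ 0.2 -0.  -6.6] g 0.0117
```

View pics/s27.png

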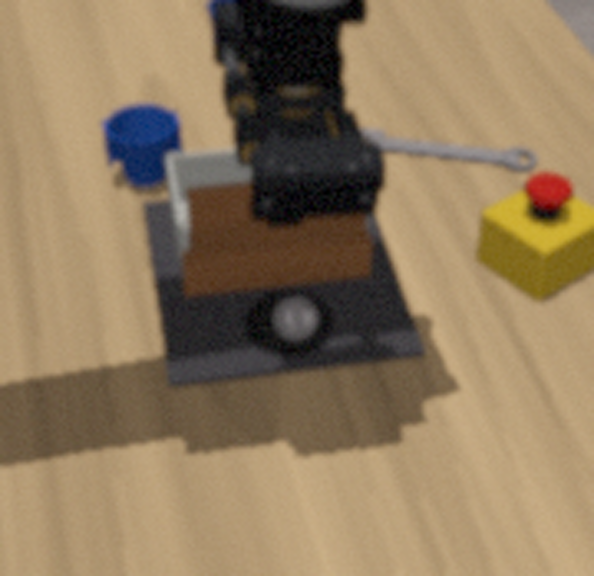

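```bash
python3 -m pendant '{"xyz":[[-0.002,-0.008,0.01],[-0.004,-0.018,0.012],[-0.006,-0.028,0.012],[-0.007,-0.036,0.01],[-0.007,-0.042,0.005],[-0.008,-0.044,0.002],[-0.008,-0.044,0],[-0.007,-0.04,0],[-0.006,-0.032,0],[-0.004,-0.022,0]],"turn":[0,0,0,0,0,0,0,0,0,0]}' >/dev/null; python3 s.py
```

```text
53.625 q [ 20.8  14.9  15.6  90.8  -4.4  79.6 -57.3] x [-0.063  0.054 -0.997] y [-0.075 -0.996 -0.049] p [ 0.473 -0.344  0.201] F [ 0.9  1.  -6.6] g 0.0117
```

```bash
python3 -m pendant '{"xyz":[[0.002,-0.01,0],[0.002,-0.004,0],[0,0,0],[0,0,0]],"turn":[0,0,0,0]}' >/dev/null; python3 s.py
python3 - <<'E'
from h import *
np.set_printoptions(precision=3,suppress=True)
for n in ("scene","side"):
    T,im=snap(n,f"{n}28.png")
    for k in ["tray","tray_grip"]:
        for r in pinpoint(n,k)[:1]: print(n,k,round(r['score'],2),w(n,r['at'],T))
T,im=snap("wrist","w28.png")
E
```

```text
54.125 q [ 21.8  16.4  16.   89.   -4.8  80.1 -56. ] x [-0.065  0.055 -0.996] y [-0.079 -0.996 -0.05 ] p [ 0.475 -0.36   0.201] F [ 0.7  0.4 -6.7] g 0.0114
scene tray 0.68 [ 0.475 -0.351  0.135]
scene tray_grip 0.97 [ 0.468 -0.361  0.212]
side tray 0.96 [ 0.468 -0.356  0.134]
side tray_grip 0.73 [ 0.467 -0.361  0.212]
```

View pics/side28.png

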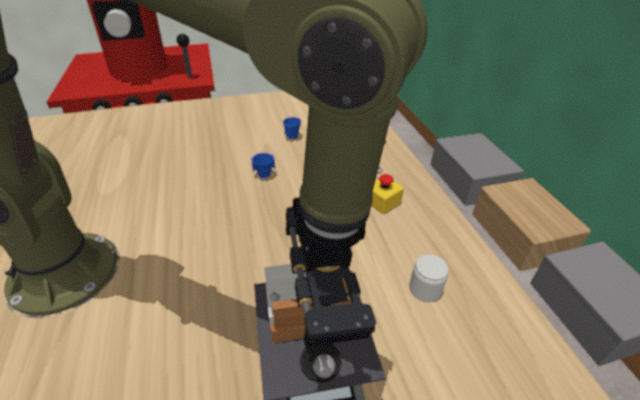

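View pics/scene28.png

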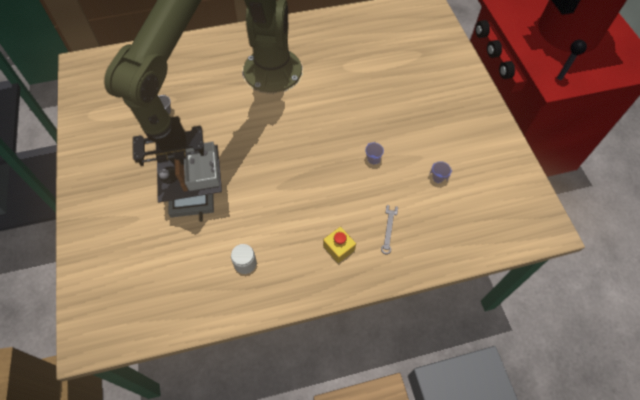

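View pics/w28.png

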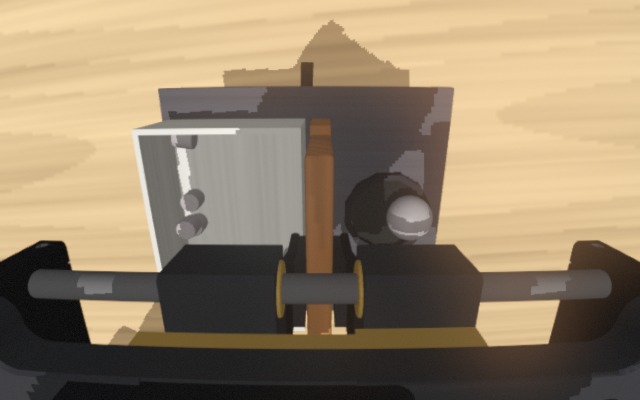

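Run:
```python
import cv2
im=cv2.imread('pics/w28.png'); c=cv2.resize(im[75:265,125:465],None,fx=2.35,fy=2.35,interpolation=2); cv2.imwrite('pics/w28c.png',c)
```

```text
(no output)
```

View pics/w28c.png

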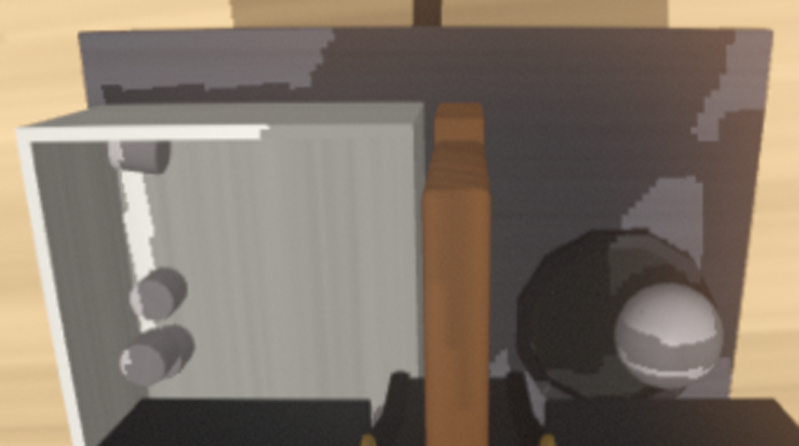

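Run:
```python
from h import *
np.set_printoptions(precision=3,suppress=True)
p=camera_params("wrist"); K=np.array([[p['fx'],0,p['cx']],[0,p['fy'],p['cy']],[0,0,1]]); d=np.array([p['k1'],0,0,0,0.])
O=np.array([[.085,.105,.006],[.085,-.085,.006],[.065,.1,.052],[.060,.006,.096],[.060,-.006,.096],[0,-.046,.012]])
I=np.array([[80,32],[772,30],[17,128],[424,192],[489,190],[619,318.]])/2.35+[125,75]
ok,r,t=cv2.solvePnP(O,I,K,d,flags=cv2.SOLVEPNP_SQPNP); ok,r,t=cv2.solvePnP(O,I,K,d,r,t,True)
R=cv2.Rodrigues(r)[0]; C=camT("wrist")
q,_=cv2.projectPoints(O,r,t,K,d); print(np.abs(q[:,0]-I).max())
print('origin',(C@np.r_[t[:,0],1])[:3],'up',C[:3,:3]@R[:,2],'x',C[:3,:3]@R[:,0])
```

```text
2.3942032887207745
origin [ 0.473 -0.359  0.128] up [-0.008 -0.038  0.999] x [ 0.997 -0.074  0.005]
```

```bash
python3 s.py; python3 -c "
from cell import readout,sign_off
o=readout.get_obs(); print(o['joint_velocities'].round(2),o['time_s']); print(sign_off())"
```

```text
54.475 q [ 21.8  16.4  16.   89.   -4.8  80.1 -56. ] x [-0.064  0.054 -0.996] y [-0.08  -0.996 -0.049] p [ 0.475 -0.361  0.201] F [ 0.4  0.1 -6.9] g 0.0122
[ 0.28  0.04  0.   -0.    0.02 -0.06 -0.02] 54.475
the job is handed in; nothing more can be done
None
```

The job is handed in at 54.5 s of the 64 s allowed. All six rollers went into the bin, the cup stands empty on the bench, and the tray is held over the scan window.

**How it was done**
- **Tipping:** The moves can only shift the tool and turn it about the vertical. So I gripped the cup by its ears and tipped it in the fingers, first against the scan plate's edge, then over the top of the tray's handle board.
- **Standing it up:** I re-tilted the cup against the scan plate and leaned the tool back at the edge of its reach until the cup came upright when released.
- **Tray:** I gripped the handle board at 50 N, lifted it smoothly and carried it to the scan plate.

**Last checks**
- **Tray:** About 6 mm off the window centre, underside at about 0.128 m (9.8 cm above the glass) and about 2° off level, from my fit of the wrist picture. The arm was still. The trained networks were noisier and suggested up to about 6° of tilt (the limit is 5.7°); I trusted the fit.
- **Ball:** In its pocket, rolled about 10 mm to the low side.
- **Rollers:** Five are clearly visible in the bin. The sixth overlaps another and is only partly seen, so that count is slightly less certain. The cup looked empty.
- **Cup:** Found upright at about (0.10, -0.41) after release, and still there in the last scene picture.
- **Bystanders:** The stop box, tin, spanner and blue cups look unmoved in the final pictures.

**Irregularities:** Joint 7 once read -154.3° against a limit of -154.24°, and joint 2 read -17.3° against -17.29°. No failure was reported for either. I also spent several seconds undoing tool tilt from testing the reach limits.

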